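Restock the serving well from the drawer

TASK

Free the lock slide and slide the steel cover fully open, and pull the drawer out to its stop. Then move every fried cake from the drawer into the well, each lying flat on the well's floor, side by side with none on top of another; after that push the drawer fully home, slide the cover fully shut and push the lock slide back home so that it holds the cover. Leave the tumbler, the jar and the bottle where they stand.

Things in the scene. Friction and masses are not known exactly. Their poses are not given: they have to be found in the camera images.
- unit: the low stainless serving unit, fixed. Origin on the table; +x from its drawer end to its well end (roughly to the robot's left), +y roughly to the robot, z up. In its frame, mm: x -178 to 192, y -120 to 136, 64 high; drawer bay x -178 to 0 under a flat roof (z 58 to 64); well x 12 to 182; a solid ledge, y 61 to 136, top z 64, on the side nearest the robot carries the lock
- lock (a joint): the lock slide on the ledge, m: 0 = home, its tongue just in front of the cover's front edge, holding it shut; 0.034 = fully freed (slid along the unit's +y, towards the robot); clear of the cover from 0.028 on. About 2 N to move; stays where left. May start 3 mm out. It cannot go home while the cover is open
- lock_knob (a point): the middle of the upper part of the lock slide's black upright grip, 14 mm thick along the unit's y, 30 mm wide along x, from 73 to 113 mm above the table; this point is 100 mm above the table and moves with the slide
- cover (a joint): the sliding metal cover, in m: 0 = shut over the well, 0.175 = fully open at its stop (slid along the unit's -x, to lie above the drawer bay's roof). The plate is 190 x 182 x 5 mm, top at 71 mm above the table. About 2 N to move; stays where left; held shut by the lock slide.
- cover_grip (a point): the middle of the cover's bar handle: a round bar 12 mm thick, 80 mm long along the unit's y, 105 mm above the table (34 mm clear above the plate); moves with the cover
- drawer (a joint): the drawer, m: 0 = home, 0.156 = out at its stop (along the unit's -x). About 2 N to move; stays where left; may start 5 mm open. Inside when home, mm in the unit's frame: x -180 to -20, y -107 to 57, floor z 22; low side and back walls, 4 to 5 thick, up to z 36; front panel 10 thick up to z 60. At its stop all lies 156 further along -x, wholly clear of the roof
- drawer_grip (a point): the middle of the drawer's bar handle: a round bar 12 mm thick, 90 mm long along the unit's y, 45 mm above the table, its axis 40 mm in front of the drawer's front panel; moves with the drawer
- well_centre (a point): the centre of the well's floor. The well is an open-topped pocket in the unit, x 12 to 182, y -112 to 61 (mm, unit frame), floor at z 22, walls up to z 64; when shut the cover lies over it
- cake1: a fried lentil cake: golden-brown flat disc, 44 mm across and 30 mm thick, 50 g, rigid, the same either way up. Origin at its centre, z along the disc's axis. The cakes start lying flat on the drawer's floor; two to four are present (absent ones read None).
- cake2: a fried lentil cake: golden-brown flat disc, 44 mm across and 30 mm thick, 50 g, rigid, the same either way up. Origin at its centre, z along the disc's axis. The cakes start lying flat on the drawer's floor; two to four are present (absent ones read None).
- cake3: a fried lentil cake: golden-brown flat disc, 44 mm across and 30 mm thick, 50 g, rigid, the same either way up. Origin at its centre, z along the disc's axis. The cakes start lying flat on the drawer's floor; two to four are present (absent ones read None).
- cake4: a fried lentil cake: golden-brown flat disc, 44 mm across and 30 mm thick, 50 g, rigid, the same either way up. Origin at its centre, z along the disc's axis. The cakes start lying flat on the drawer's floor; two to four are present (absent ones read None).
- tumbler: an empty steel tumbler, 68 mm across and 85 mm high, upright on the table; bystander. Origin at the centre of its foot
- jar: a squat amber jar with a steel lid, 70 mm across and 100 mm high, upright on the table; bystander. Origin at the centre of its foot
- bottle: a white plastic bottle with a white cap, 56 mm across and 160 mm high, upright on the table; bystander. Origin at the centre of its foot

How it is judged:
By the outcome, as a careful person would: the job done as asked, in the order asked, and still so for the second after the job is handed in, with the robot touching nothing.
Of cake1, cake2, cake3, cake4 only 2 to 4 are there at a start; the rules pass over those that are not, and their reading is None.
At some moment in a run one of cake1, cake2, cake3, cake4 may be knocked a few centimetres aside while the robot is not near it.
Once in a run the grip may slacken for a moment while it holds something.
It also fails if it takes over 208 s, if anything falls off the work surface, if the arm or the gripper's body presses on something with over 40 N, if the wrist force passes 120 N, or if a joint passes its speed limit or range.

ROBOT

A 6-joint arm with a two-finger parallel gripper is mounted at the origin on the work surface. World frame = base frame: x ahead of the robot, y to its left, z up, the work surface at z = 0. Lengths are in m, angles in rad, forces in N, time in s.
With the tool pointing down it reaches from about 0.35 to 0.725 m from the base axis. Payload 6 kg.
Tool frame: the origin (TCP) lies at the very end of the fingers, on their centre line; the grasp point (between the pads) lies 19 mm behind it; z points along the fingers, y is the direction in which the jaws open and shut (so a half turn about z gives the same grasp; the last joint's range is limited). The gripper opens to 85 mm and grips with 20 to 120 N. Pads are 22 mm wide; open, the fingers measure 114 mm over their backs; the gripper's body (76 mm by 85 mm) begins 54 mm behind the grasp point. The pads swing forward as they close: fully open they stand 13 mm farther back than shut.
Start: joints at [-0.982, 0.04, 0.085, 0, -1.615, -0.334], TCP at [0.151, -0.581, 0.231] pointing down, gripper open.
Joint ranges: [-2.56, 2.56], [-1.29, 2.01], [-1.08, 1.49], [-3.29, 1.98], [-2.81, -0.18], [-2.99, 2.99]. Speed limits (rad/s): [2.57, 2.57, 3.01, 3.14, 3.14, 3.14].

INTERFACE

Orientations are given as a unit quaternion [x, y, z, w].
In Python, from station import arm, eyes, ticket gives the robot as it stands.
- The arm moves only by the tool send_rows, never from a script. Its argument "moves" is a list of rows, each a list of 5 numbers: the opening, from 0 (shut) to 1 (fully open), then the shift along the tool's x, y, z in m, then the turn about the tool's z in degrees. A call has 1 to 20 rows; each row shifts and turns the commanded pose from where the row before left it, along the tool's axes as they then stand; what a row does not reach is not made up. A row lasts 1/10 s, in which the tool goes at most 50 mm and 8.59 degrees, less where a joint would pass 70% of its speed; a pose out of reach is approached as far as the arm can. A call is refused whole if a number of a shift passes 0.05 or a number of a turn 8.59, either way. A call with a gripper value outside its range is refused whole. The fingers move at their own pace and stop on an object; "grip_force" is the grip in N (left out, the last holds). Time passes only in rows, so rows that do not move let the fingers close. It gives the time, the measured TCP pose, the force and the opening at its end, in the units of the state.
- arm.get_obs(): the state, without advancing time (a new reading comes with each control period).
- eyes.read_camera(name): name is "side" or "top" or "wrist"; returns (picture, depth): 420x560x3 uint8, blue, green, red; 420x560 float32, m along the optical axis (not along the pixel's ray), 0 where there is no reading.
- eyes.camera_model(name): a dict with "camera_matrix" (3x3 intrinsics, pixels), "rvec" (rotation vector, rad) and "tvec" (3), from world to camera coordinates, as OpenCV has them. Camera axes: x right, y down, z forward; pixel columns grow to the right and rows downward; lengths in m; the calibration is good to about 2 mm. The wrist camera is an equidistant fisheye: a pixel r from the principal point sees the ray r / f radians off the axis. A picture is of the moment at which its call begins: read the wrist's pose just before it. camera_model takes no time and is no camera call; for the wrist camera it gives the pose at the moment of the call.
- ticket.job_done(): hands the job in, once; it reports no verdict.
The state is a dict: "time": time; "joints": joint angles; "joint_velocities": joint speeds; "tau": joint torques, N m; "ee_pos": TCP position; "orientation": TCP orientation; "force": force on the tool from outside, world axes, zero at the start; "moment": the same for the moment, N m; "grip_width": finger opening in m.
Only numpy, scipy, OpenCV 4.12 (cv2) and the standard library are available. Lean on these libraries where they do the work, as an engineer would, in place of code of your own. Each camera call takes 0.05 s, during which the arm holds its last target.

## Working session

There is one attempt and no reset: what is moved stays moved. The work goes in short steps, Python scripts to look and compute and a tool call to move; the robot and the scene stay as the last step left them, time stands still between calls to the robot, and variables do not carry over. Pictures are saved under pics/ and viewed, and the job is handed in when it is done.

Besides the shell and the picture viewer there is one more tool, called after "Request:" by a JSON object that holds its "fn" and its "kwargs", one argument or row to a line. send_rows: Moves the arm, as the interface text tells. Its arguments: {"type":"object","properties":{"moves":{"type":"array"},"grip_force":{"type":"number"}},"required":["moves"]}

```bash
ls; mkdir -p pics; python3 - <<'E'
from station import arm, eyes, ticket
import cv2,numpy as np
o=arm.get_obs()
for k in o: print(k,o[k])
for n in ["side","top","wrist"]:
    m=eyes.camera_model(n); print(n,m)
    p,d=eyes.read_camera(n); cv2.imwrite(f"pics/{n}0.png",p); np.save(f"pics/{n}0.npy",d)
E
```

```text
pics
time 0.0
joints [-9.82291631e-01  4.08081109e-02  8.37990129e-02 -4.90628709e-04
 -1.61553654e+00 -3.33695437e-01]
joint_velocities [ 0.00131513  0.00071606  0.00057841  0.00020203  0.00150616 -0.00044275]
tau [ 6.62853945e-04 -3.68192518e+01  3.47416377e+01  6.93222016e+00
 -5.26101328e-03 -3.48826836e-05]
ee_pos [ 0.15122953 -0.58027032  0.2302692 ]
orientation [-1.27070856e-01  9.91893226e-01  8.92354895e-04 -1.69681153e-04]
force [ 0.72359573  0.37878031 -0.86282438]
moment [0.02599319 0.00038284 0.01319254]
grip_width 0.08527579399026924
side {'camera_matrix': array([[515.13408076,   0.        , 284.97450475],
       [  0.        , 515.13408076, 201.63779504],
       [  0.        ,   0.        ,   1.        ]]), 'rvec': array([ 0.85896251, -2.33435426,  1.27353376]), 'tvec': array([0.38307225, 0.23216992, 1.33740375])}
top {'camera_matrix': array([[390.91794128,   0.        , 277.98210893],
       [  0.        , 390.91794128, 207.85426479],
       [  0.        ,   0.        ,   1.        ]]), 'rvec': array([ 2.11008168, -2.15057278,  0.19134163]), 'tvec': array([0.0153796 , 0.4965473 , 0.96079492])}
wrist {'camera_matrix': array([[325.1922621 ,   0.        , 277.55804698],
       [  0.        , 325.1922621 , 211.13488337],
       [  0.        ,   0.        ,   1.        ]]), 'rvec': array([-1.79810067, -2.3257889 , -0.35241919]), 'tvec': array([ 0.59993191, -0.03801225,  0.3810801 ])}
```

View pics/side0.png

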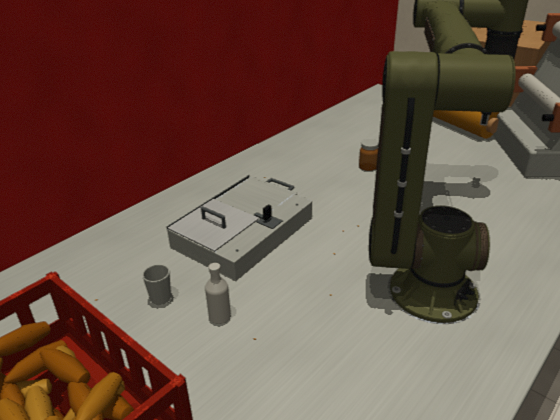

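View pics/top0.png

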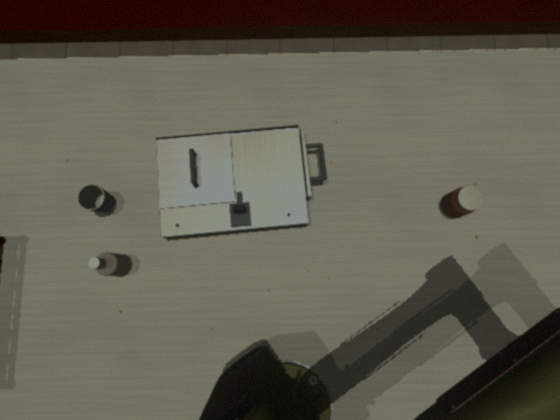

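View pics/wrist0.png

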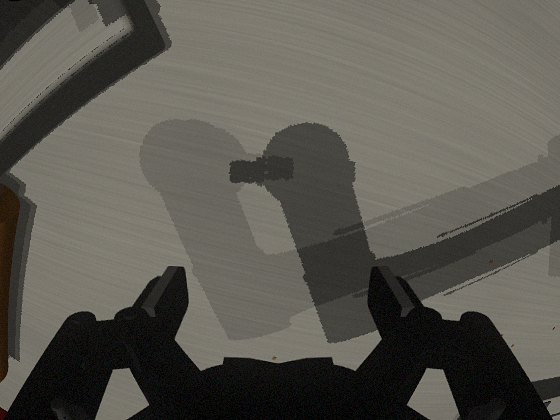

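```bash
cat > h.py <<'E'
from station import arm, eyes, ticket
import cv2,numpy as np
from scipy.spatial.transform import Rotation as R
def rt(m): return R.from_rotvec(np.ravel(m["rvec"])).as_matrix(),np.ravel(m["tvec"])
def ray(m,px,fish=False):
    px=np.atleast_2d(np.asarray(px,float)); K=m["camera_matrix"]
    a=(px-[K[0,2],K[1,2]])/[K[0,0],K[1,1]]
    if fish:
        r=np.linalg.norm(a,axis=1,keepdims=True)+1e-12
        d=np.hstack([a/r*np.sin(r),np.cos(r)])
    else: d=np.hstack([a,np.ones((len(a),1))])
    Rm,t=rt(m); return -Rm.T@t, d@Rm
def plane(m,px,z,fish=False):
    o,d=ray(m,px,fish); return o+d*((z-o[2])/d[:,2])[:,None]
def cloud(m,d,fish=False):
    v,u=np.mgrid[:420,:560]; o,r=ray(m,np.stack([u.ravel(),v.ravel()],1),fish)
    K=m["camera_matrix"]; Rm,t=rt(m)
    zc=r@Rm[2]   # component along optical axis
    P=o+r*(d.ravel()/np.where(abs(zc)<1e-6,1,zc))[:,None]
    P[d.ravel()<=0]=np.nan
    return P.reshape(420,560,3)
def proj(m,P,fish=False):
    Rm,t=rt(m); c=np.atleast_2d(P)@Rm.T+t; K=m["camera_matrix"]
    if fish:
        r=np.linalg.norm(c[:,:2],axis=1); th=np.arctan2(r,c[:,2]); a=c[:,:2]/(r[:,None]+1e-12)*th[:,None]
    else: a=c[:,:2]/c[:,2:]
    return a*[K[0,0],K[1,1]]+[K[0,2],K[1,2]]
E
python3 - <<'E'
from h import *
m=eyes.camera_model("top"); d=np.load("pics/top0.npy"); P=cloud(m,d)
print(np.nanmedian(P[250:300,200:300,2]))
for z0,z1 in [(.052,.08),(.05,.068),(.066,.078)]:
    k=((P[...,2]>z0)&(P[...,2]<z1)); k[:100]=0;k[260:]=0;k[:,:140]=0;k[:,350:]=0
    k=k.astype(np.uint8)
    n,l,s,c=cv2.connectedComponentsWithStats(k); i=1+np.argmax(s[1:,4]); k=(l==i)
    q=P[k][:,:2]; print(z0,z1,s[i],cv2.minAreaRect((q*1000).astype(np.float32)),np.median(P[k][:,2]))
k=(P[...,2]>.04); k[:100]=0;k[280:]=0;k[:,:60]=0
n,l,s,c=cv2.connectedComponentsWithStats(k.astype(np.uint8))
for i in range(1,n):
    if s[i,4]>15: print(s[i],c[i],P[l==i].min(0),P[l==i].max(0))
p=cv2.imread("pics/top0.png")[110:250,140:340]; cv2.imwrite("pics/top0c.png",cv2.resize(p,(800,560),interpolation=cv2.INTER_CUBIC))
E
```

```text
0.00039729112618225315
0.052 0.08 [  155   124   153   113 14178] ((568.8814697265625, 126.36543273925781), (258.46234130859375, 370.9173889160156), 4.417795658111572) 0.06620062431851759
0.05 0.068 [ 159  127  149  110 8501] ((567.616943359375, 126.01630401611328), (255.92344665527344, 370.3103332519531), 4.334995746612549) 0.06447859434987158
0.066 0.078 [ 155  124  143  104 5757] ((572.1109008789062, 126.59866333007812), (252.12521362304688, 367.9403991699219), 4.343756675720215) 0.0713068870235758
[  155   124   153   114 14564] [230.11672617 180.84255699] [ 0.42674533 -0.06673259  0.04003392] [0.71067036 0.31940929 0.11851273]
[299 127  27  71 596] [311.17281879 161.68456376] [ 0.52421386 -0.11861077  0.04095873] [ 0.70899515 -0.05383581  0.06520806]
[ 77 183  33  29 516] [ 91.7248062  197.16085271] [0.49481834 0.4375628  0.04024185] [0.56162056 0.50441183 0.08853723]
[445 186  38  30 841] [463.47562426 200.05945303] [ 0.46882574 -0.49124834  0.04048732] [ 0.53646439 -0.42542459  0.10586559]
[ 88 252  39  24 699] [107.96423462 263.40057225] [0.33442838 0.38952077 0.0400826 ] [0.38894683 0.43769201 0.16412154]
```

View pics/top0c.png

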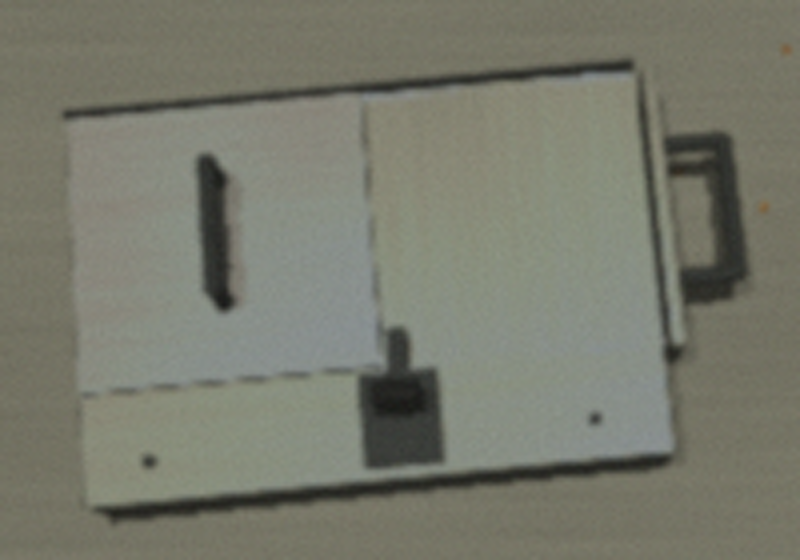

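```bash
cat >> h.py <<'E'
A=np.radians(4.35); UX=np.array([-np.sin(A),np.cos(A)]); UY=np.array([-np.cos(A),-np.sin(A)]); UO=np.array([.5676,.126])-.007*UX-.008*UY
def w2u(p): p=np.atleast_2d(p)[:,:2]-UO; return np.stack([p@UX,p@UY],1)
def u2w(p): p=np.atleast_2d(p); return UO+p[:,:1]*UX+p[:,1:2]*UY
def tool(target_xyz, yaw_unit):
    """shift in tool axes from current TCP to target with current orientation; turn (deg about tool z) so that tool y is along unit x ('x') or unit y ('y')"""
    o=arm.get_obs(); Rm=R.from_quat(o["orientation"]).as_matrix()
    dl=Rm.T@(np.asarray(target_xyz)-o["ee_pos"])
    yw=np.degrees(np.arctan2(Rm[1,1],Rm[0,1])); tgt=dict(x=94.35,y=184.35)[yaw_unit]
    turn=-((tgt-yw+180)%360-180)
    print("t",o["time"],"pos",np.round(o["ee_pos"],4),"grip",round(o["grip_width"],4),"F",np.round(o["force"],1),"tilt",np.round(Rm[:,2],3)); print(" shift mm",np.round(dl*1000,1),"turn",round(turn,2))
E
python3 - <<'E'
from h import *
m=eyes.camera_model("top")
for n,px,z in [("knob",(239.5,208.7),.113),("cov",(192,149.5),.111),("cov",(196.3,186.5),.111),("drw",(322.5,161),.051),("covedge",(231.5,134),.071),("covedge",(235,202),.071),("corn",(299,126.5),.064),("corn",(308,223.5),.064),("corn",(163,237),.064)]:
    w=plane(m,[px],z)[0]; print(n,w.round(4),(w2u(w)*1000).round(1))
P=cloud(m,np.load("pics/top0.npy")); U=((P[...,:2]-UO)@np.stack([UX,UY],1))
for n,sel in [("hi cov",(P[...,2]>.095)&(U[...,0]>.02)&(U[...,0]<.19)&(abs(U[...,1])<.12)),("hi knob",(P[...,2]>.095)&(abs(U[...,0])<.04)&(U[...,1]>.06)&(U[...,1]<.14)),("drw",(P[...,2]>.035)&(P[...,2]<.058)&(U[...,0]<-.2)&(U[...,0]>-.3)&(abs(U[...,1])<.12)),("front",(P[...,2]>.05)&(P[...,2]<.063)&(U[...,0]<-.181)&(U[...,0]>-.205)&(abs(U[...,1])<.12))]:
    q=U[sel]*1000; print(n,len(q),q.min(0).round(),q.max(0).round(),np.median(q,0).round(1),np.median(P[sel][:,2]).round(4),P[sel][:,2].max())
E
```

```text
knob [0.4841 0.0982 0.113 ] [[-14.4  93.3]]
cov [0.6346 0.215  0.111 ] [[ 90.6 -65.6]]
cov [0.541  0.2028 0.111 ] [[85.6 28.7]]
drw [ 0.6174 -0.1125  0.051 ] [[-234.6  -23.5]]
covedge [0.6882 0.1226 0.071 ] [[  -5.6 -112. ]]
covedge [0.5089 0.1135 0.071 ] [[-1.  67.5]]
corn [ 0.7082 -0.053   0.064 ] [[-182.2 -118.6]]
corn [ 0.452  -0.0682  0.064 ] [[-177.9  138. ]]
corn [0.425 0.293 0.064] [[184.3 137.5]]
hi cov 180 [ 89. -70.] [101.  20.] [ 93.7 -24.3] 0.1098 0.11454353501809578
hi knob 89 [-26.  81.] [ 4. 96.] [-11.1  90.2] 0.1121 0.11851273138457208
drw 262 [-239.  -76.] [-200.   25.] [-229.2  -23.7] 0.0506 0.05703075614209163
front 291 [-205. -119.] [-183.   66.] [-188.1  -23.7] 0.06 0.06295064934000782
```

```bash
python3 - <<'E'
from h import *
w=u2w([[-.011,.0885]])[0]; print(w); tool([*w,.2],'y')
E
```

```text
[0.48869717 0.10194602]
t 0.15 pos [ 0.1512 -0.5804  0.2305] grip 0.0854 F [ 0.5 -0.6 -0.6] tilt [-0.     0.001 -1.   ]
 shift mm [-498.6  575.2   31.2] turn -79.75
```

Request:
{"fn": "send_rows", "kwargs": {
  "moves": [
    [1, -0.0277, 0.032, 0.0017, 0],
    [1, -0.0277, 0.032, 0.0017, 0],
    [1, -0.0277, 0.032, 0.0017, 0],
    [1, -0.0277, 0.032, 0.0017, 0],
    [1, -0.0277, 0.032, 0.0017, 0],
    [1, -0.0277, 0.032, 0.0017, 0],
    [1, -0.0277, 0.032, 0.0017, 0],
    [1, -0.0277, 0.032, 0.0017, 0],
    [1, -0.0277, 0.032, 0.0017, 0],
    [1, -0.0277, 0.032, 0.0017, 0],
    [1, -0.0277, 0.032, 0.0017, 0],
    [1, -0.0277, 0.032, 0.0017, 0],
    [1, -0.0277, 0.032, 0.0017, 0],
    [1, -0.0277, 0.032, 0.0017, 0],
    [1, -0.0277, 0.032, 0.0017, 0],
    [1, -0.0277, 0.032, 0.0017, 0],
    [1, -0.0277, 0.032, 0.0017, 0],
    [1, -0.0277, 0.032, 0.0017, 0]
  ]
}}

```text
time: 1.95
ee_pos: [0.4889, 0.1043, 0.2005]
orientation: [-0.127, 0.992, 0.0, -0.0]
force: [-0.4, -0.4, -0.2]
grip_width: 0.0854
```

Request:
{"fn": "send_rows", "kwargs": {
  "moves": [
    [0.5, 0, 0, 0, -7.97],
    [0.5, 0, 0, 0, -7.97],
    [0.5, 0, 0, 0, -7.97],
    [0.5, 0, 0, 0, -7.97],
    [0.5, 0, 0, 0, -7.97],
    [0.5, 0, 0, 0, -7.97],
    [0.5, 0, 0, 0, -7.97],
    [0.5, 0, 0, 0, -7.97],
    [0.5, 0, 0, 0, -7.97],
    [0.5, 0, 0, 0, -8],
    [0.5, 0, 0, 0, 0],
    [0.5, 0, 0, 0, 0]
  ]
}}

```text
time: 3.15
ee_pos: [0.4885, 0.1024, 0.2005]
orientation: [0.732, -0.681, -0.0, 0.0]
force: [0.5, -0.9, -0.7]
grip_width: 0.0426
```

```bash
python3 - <<'E'
from h import *
w=u2w([[-.011,.0885]])[0]; tool([*w,.083],'y')
m=eyes.camera_model("wrist"); p,d=eyes.read_camera("wrist"); cv2.imwrite("pics/w1.png",p); np.save("pics/w1.npy",d)
P=cloud(m,d,True); U=((P[...,:2]-UO)@np.stack([UX,UY],1))
sel=(P[...,2]>.105)&(P[...,2]<.12)&(U[...,1]>.06)&(U[...,1]<.12)&(abs(U[...,0])<.05); q=U[sel]*1000; print(len(q),q.min(0),q.max(0),np.median(q,0),np.median(P[sel][:,2]))
E
```

```text
t 3.15 pos [0.4885 0.1024 0.2005] grip 0.0426 F [ 0.5 -0.9 -0.7] tilt [-0.  0. -1.]
 shift mm [  0.5  -0.2 117.5] turn -0.24
736 [-26.36770067  84.25566889] [ 3.27963763 98.04143192] [-12.7779691   91.16594821] 0.1137344722990328
```

View pics/w1.png

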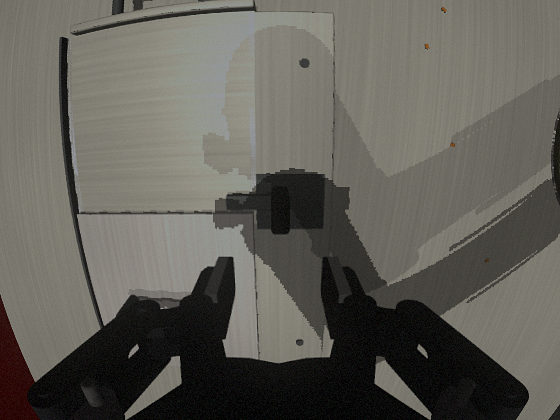

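Request:
{"fn": "send_rows", "kwargs": {
  "moves": [
    [0.5, 0, 0.002, 0.03, 0],
    [0.5, 0, 0, 0.03, 0],
    [0.5, 0, 0, 0.03, 0],
    [0.5, 0, 0, 0.027, 0],
    [0.5, 0, 0, 0, 0],
    [0, 0, 0, 0, 0],
    [0, 0, 0, 0, 0],
    [0, 0, 0, 0, 0],
    [0, 0, 0, 0, 0],
    [0, 0, 0, 0, 0]
  ],
  "grip_force": 30
}}

```text
time: 4.2
ee_pos: [0.4875, 0.1027, 0.0858]
orientation: [0.733, -0.68, 0.001, -0.001]
force: [-1.2, -0.1, 6.4]
grip_width: 0.0137
```

Request:
{"fn": "send_rows", "kwargs": {
  "moves": [
    [0, 0, 0.005, 0, 0],
    [0, 0, 0.005, 0, 0],
    [0, 0, 0.005, 0, 0],
    [0, 0, 0.005, 0, 0],
    [0, 0, 0.005, 0, 0],
    [0, 0, 0.005, 0, 0],
    [0, 0, 0.003, 0, 0],
    [0, 0, 0.002, 0, 0],
    [0, 0, 0, 0, 0]
  ]
}}

```text
time: 5.1
ee_pos: [0.4544, 0.1003, 0.0858]
orientation: [0.733, -0.68, 0.002, -0.003]
force: [11.6, -1.6, 0.5]
grip_width: 0.0135
```

Request:
{"fn": "send_rows", "kwargs": {
  "moves": [
    [0.5, 0, -0.001, 0, 0],
    [0.5, 0, 0, 0, 0],
    [0.5, 0, 0, 0, 0],
    [0.5, 0, 0, -0.03, 0],
    [0.5, 0, 0, -0.04, 0],
    [0.5, 0, 0, -0.04, 0],
    [0.5, 0, 0, 0, 8.2],
    [0.5, 0, 0, 0, 8.2],
    [0.5, 0, 0, 0, 8.2],
    [0.5, 0, 0, 0, 8.2],
    [0.5, 0, 0, 0, 8.2],
    [0.5, 0, 0, 0, 8.2],
    [0.5, 0, 0, 0, 8.2],
    [0.5, 0, 0, 0, 8.2],
    [0.5, 0, 0, 0, 8.2],
    [0.5, 0, 0, 0, 8.2],
    [0.5, 0, 0, 0, 8.2],
    [0.5, 0, 0, 0, 0]
  ]
}}

```text
time: 6.9
ee_pos: [0.4524, 0.0998, 0.1935]
orientation: [-0.035, 0.999, 0.0, -0.0]
force: [-0.5, -1.0, 0.8]
grip_width: 0.0426
```

```bash
python3 - <<'E'
from h import *
w=u2w([[.094,-.025]])[0]; tool([*w,.16],'x')
m=eyes.camera_model("wrist"); p,d=eyes.read_camera("wrist"); cv2.imwrite("pics/w2.png",p)
P=cloud(m,d,True); U=((P[...,:2]-UO)@np.stack([UX,UY],1))
for a,s in [("knob",(U[...,1]>.06)&(U[...,1]<.15)&(abs(U[...,0])<.05)&(P[...,2]>.105)&(P[...,2]<.12)),("bar",(P[...,2]>.1)&(P[...,2]<.12)&(U[...,0]>.05)&(U[...,0]<.14)&(abs(U[...,1])<.09))]:
    q=U[s]*1000
    if len(q): print(a,len(q),q.min(0),q.max(0),np.median(q,0),np.median(P[s][:,2]))
E
```

```text
t 6.9 pos [0.4524 0.0998 0.1935] grip 0.0426 F [-0.5 -1.   0.8] tilt [-0.001  0.    -1.   ]
 shift mm [-149.3  105.2   33.4] turn -0.29
knob 808 [-26.35055496 116.70575638] [  3.26617592 130.63596271] [-11.59987738 125.09342307] 0.11362862432306546
bar 306 [ 87.51432759 -63.32507654] [100.06458201 -16.9049232 ] [ 91.36585136 -39.07871457] 0.11083435751937021
```

View pics/w2.png

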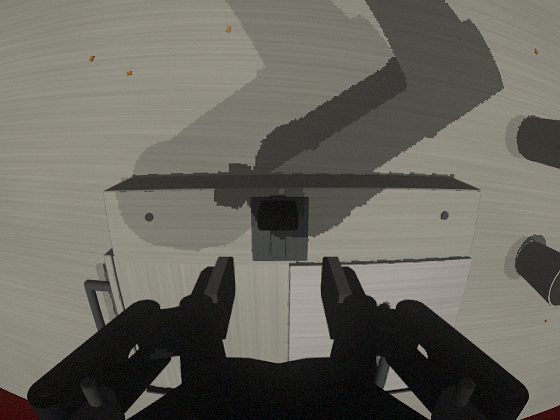

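Request:
{"fn": "send_rows", "kwargs": {
  "moves": [
    [0.5, -0.0373, 0.0263, 0, -0.3],
    [0.5, -0.0373, 0.0263, 0, 0],
    [0.5, -0.0373, 0.0263, 0, 0],
    [0.5, -0.0373, 0.0263, 0, 0],
    [0.5, 0, 0, 0.036, 0],
    [0.5, 0, 0, 0.036, 0],
    [0.5, 0, 0, 0.034, 0],
    [0.5, 0, 0, 0, 0],
    [0, 0, 0, 0, 0],
    [0, 0, 0, 0, 0],
    [0, 0, 0, 0, 0],
    [0, 0, 0, 0, 0],
    [0, 0, 0, 0, 0]
  ],
  "grip_force": 40
}}

```text
time: 8.25
ee_pos: [0.5947, 0.2165, 0.0909]
orientation: [-0.039, 0.999, 0.001, 0.002]
force: [-0.9, -0.2, 5.9]
grip_width: 0.0104
```

```bash
python3 - <<'E'
from h import *
w=u2w([[.0938-.175,-.025]])[0]; tool([*w,.087],'x'); print(w2u(arm.get_obs()["ee_pos"]))
E
```

```text
t 8.25 pos [0.5947 0.2165 0.0909] grip 0.0104 F [-0.9 -0.2  5.9] tilt [ 0.004  0.002 -1.   ]
 shift mm [   1.3 -176.4    3.6] turn 0.12
[[ 0.09515668 -0.0259213 ]]
```

Request:
{"fn": "send_rows", "kwargs": {
  "moves": [
    [0, 0, -0.006, 0, 0],
    [0, 0, -0.014, 0, 0],
    [0, 0, -0.014, 0, 0],
    [0, 0, -0.014, 0, 0],
    [0, 0, -0.014, 0, 0],
    [0, 0, -0.014, 0, 0],
    [0, 0, -0.014, 0, 0],
    [0, 0, -0.014, 0, 0],
    [0, 0, -0.014, 0, 0],
    [0, 0, -0.014, 0, 0],
    [0, 0, -0.014, 0, 0],
    [0, 0, -0.014, 0, 0],
    [0, 0, -0.012, 0, 0],
    [0, 0, -0.004, 0, 0],
    [0, 0, -0.003, 0, 0],
    [0, 0, 0, 0, 0]
  ]
}}

```text
time: 9.85
ee_pos: [0.6082, 0.0417, 0.0909]
orientation: [-0.04, 0.999, 0.004, 0.002]
force: [-6.9, 15.1, 10.3]
grip_width: 0.0103
```

```bash
python3 - <<'E'
from h import *
w=u2w([[.0938-.175,-.025]])[0]; tool([*w,.087],'x'); print(w2u(arm.get_obs()["ee_pos"]))
p,d=eyes.read_camera("top"); cv2.imwrite("pics/top2.png",p)
E
```

```text
t 9.85 pos [0.6082 0.0417 0.0909] grip 0.0103 F [-6.9 15.1 10.3] tilt [ 0.005  0.007 -1.   ]
 shift mm [ 1.1 -1.1  3.9] turn 0.22
[[-0.08012342 -0.02606905]]
```

View pics/top2.png

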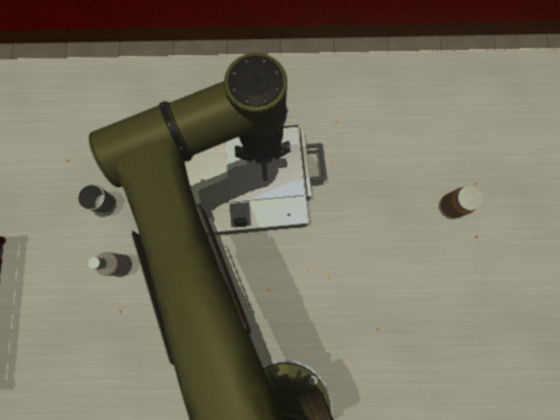

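Request:
{"fn": "send_rows", "kwargs": {
  "moves": [
    [0.4, 0, 0.001, 0, 0],
    [0.4, 0, 0, 0, 0],
    [0.4, 0, 0, 0, 0],
    [0.4, 0, 0, -0.035, 0],
    [0.4, 0, 0, -0.035, 0],
    [0.35, 0, -0.038, 0, 0],
    [0.35, 0, -0.038, 0, 0],
    [0.35, 0, -0.037, 0, 0],
    [0.35, 0, -0.037, 0, 0],
    [0.35, 0, 0, 0, 0],
    [0.35, 0, 0, 0, 0]
  ]
}}

```text
time: 11.0
ee_pos: [0.6185, -0.1123, 0.1572]
orientation: [-0.037, 0.999, -0.0, -0.0]
force: [0.5, 0.2, 0.5]
grip_width: 0.03
```

```bash
python3 - <<'E'
from h import *
m=eyes.camera_model("wrist"); p,d=eyes.read_camera("wrist"); cv2.imwrite("pics/w3.png",p)
P=cloud(m,d,True); U=((P[...,:2]-UO)@np.stack([UX,UY],1))
for a,s in [("bar",(P[...,2]>.04)&(P[...,2]<.056)&(U[...,0]<-.215)&(U[...,0]>-.26)&(abs(U[...,1])<.09)),("front",(P[...,2]>.055)&(P[...,2]<.066)&(U[...,0]<-.18)&(U[...,0]>-.22)&(abs(U[...,1])<.12))]:
    q=U[s]*1000
    if len(q): print(a,len(q),q.min(0),q.max(0),np.median(q,0),np.median(P[s][:,2]))
w=u2w([[-.230,-.025]])[0]; tool([*w,.026],'x'); print(w2u(arm.get_obs()["ee_pos"]))
E
```

```text
bar 2200 [-239.96186667  -71.85907865] [-215.21175387   28.00258482] [-232.48172417  -17.05278244] 0.05110886942928933
front 2341 [-194.46795286  -71.98274922] [-183.50598471   68.73080478] [-189.63168018    5.72888552] 0.060854460811901906
t 11.05 pos [ 0.6186 -0.1114  0.1573] grip 0.0298 F [ 0.2  0.2 -0. ] tilt [-0.001  0.    -1.   ]
 shift mm [ -0.3   3.5 131.3] turn 0.03
[[-0.23353874 -0.02482321]]
```

View pics/w3.png

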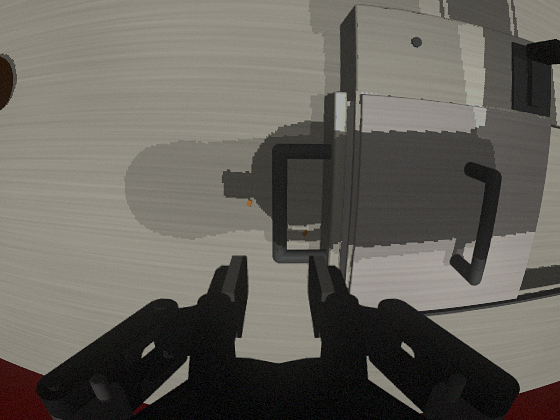

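Request:
{"fn": "send_rows", "kwargs": {
  "moves": [
    [0.35, 0, 0, 0.035, 0],
    [0.35, 0, 0, 0.035, 0],
    [0.35, 0, 0, 0.035, 0],
    [0.35, 0, 0, 0.024, 0],
    [0.35, 0, 0, 0, 0],
    [0.35, 0, 0, 0, 0],
    [0, 0, 0, 0, 0],
    [0, 0, 0, 0, 0],
    [0, 0, 0, 0, 0],
    [0, 0, 0, 0, 0],
    [0, 0, 0, 0, 0]
  ]
}}

```text
time: 12.15
ee_pos: [0.6202, -0.1108, 0.0313]
orientation: [-0.039, 0.999, -0.0, 0.002]
force: [-1.0, 1.7, 6.6]
grip_width: 0.0105
```

```bash
python3 - <<'E'
from h import *
w=u2w([[-.386,-.025]])[0]; tool([*w,.026],'x'); print(w2u(arm.get_obs()["ee_pos"]))
E
```

```text
t 12.15 pos [ 0.6202 -0.1108  0.0313] grip 0.0105 F [-1.   1.7  6.6] tilt [ 0.004  0.    -1.   ]
 shift mm [   1.8 -152.9    5.3] turn 0.11
[[-0.23313344 -0.02648358]]
```

Pull ~155 mm slowly, so that the cakes do not slide.

Request:
{"fn": "send_rows", "kwargs": {
  "moves": [
    [0, 0, -0.004, 0, 0],
    [0, 0, -0.007, 0, 0],
    [0, 0, -0.009, 0, 0],
    [0, 0, -0.01, 0, 0],
    [0, 0, -0.01, 0, 0],
    [0, 0, -0.01, 0, 0],
    [0, 0, -0.01, 0, 0],
    [0, 0, -0.01, 0, 0],
    [0, 0, -0.01, 0, 0],
    [0, 0, -0.01, 0, 0],
    [0, 0, -0.01, 0, 0],
    [0, 0, -0.01, 0, 0],
    [0, 0, -0.01, 0, 0],
    [0, 0, -0.01, 0, 0],
    [0, 0, -0.009, 0, 0],
    [0, 0, -0.007, 0, 0],
    [0, 0, -0.005, 0, 0],
    [0, 0, -0.004, 0, 0],
    [0, 0, -0.002, 0, 0],
    [0, 0, 0, 0, 0]
  ]
}}

```text
time: 14.15
ee_pos: [0.6318, -0.2634, 0.0312]
orientation: [-0.04, 0.999, 0.003, 0.001]
force: [-7.1, 19.2, 13.9]
grip_width: 0.0107
```

```bash
python3 - <<'E'
from h import *
w=u2w([[-.386,-.025]])[0]; tool([*w,.026],'x'); print(w2u(arm.get_obs()["ee_pos"]))
E
```

```text
t 14.15 pos [ 0.6318 -0.2634  0.0312] grip 0.0107 F [-7.1 19.2 13.9] tilt [ 0.002  0.005 -1.   ]
 shift mm [1.5 0.2 5.2] turn 0.2
[[-0.3861971 -0.0265252]]
```

Request:
{"fn": "send_rows", "kwargs": {
  "moves": [
    [0.4, 0, 0.001, 0, 0],
    [0.4, 0, 0, 0, 0],
    [0.4, 0, 0, 0, 0],
    [0.4, 0, 0, -0.04, 0],
    [0.4, 0, 0, -0.04, 0],
    [1, 0.02, 0.04, -0.04, 0],
    [1, 0.02, 0.04, -0.04, 0],
    [1, 0.03, 0.04, -0.03, 0],
    [1, 0.04, 0, 0, 0],
    [1, 0, 0, 0, 0],
    [1, 0, 0, 0, 0]
  ]
}}

```text
time: 15.25
ee_pos: [0.5238, -0.1738, 0.2017]
orientation: [-0.038, 0.999, -0.0, 0.001]
force: [-0.0, -0.3, 0.3]
grip_width: 0.0855
```

```bash
python3 - <<'E'
from h import *
m=eyes.camera_model("wrist"); p,d=eyes.read_camera("wrist"); cv2.imwrite("pics/w4.png",p); np.save("pics/w4.npy",d)
import pickle; pickle.dump(m,open("pics/w4.pkl","wb"))
p,d=eyes.read_camera("top"); cv2.imwrite("pics/top4.png",p);np.save("pics/top4.npy",d)
E
```

```text
(no output)
```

View pics/w4.png

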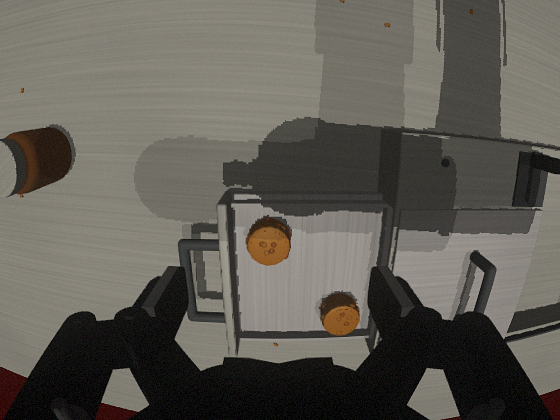

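View pics/top4.png

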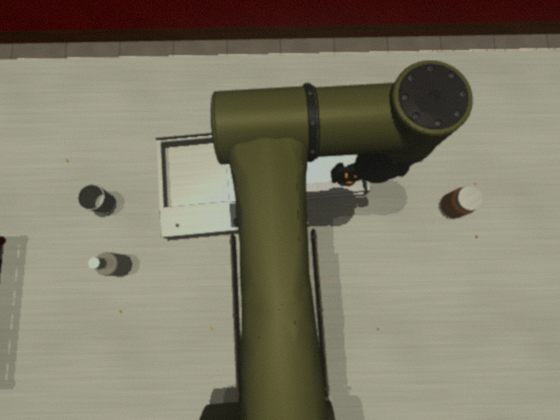

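```bash
cat >> h.py <<'E'
def cakes(n="wrist",save=None):
    m=eyes.camera_model(n); p,d=eyes.read_camera(n); f=n=="wrist"
    if save: cv2.imwrite(save,p)
    return cakes_(m,p,d,f)
def cakes_(m,p,d,f):
    P=cloud(m,d,f); U=((P[...,:2]-UO)@np.stack([UX,UY],1))
    h=cv2.cvtColor(p,cv2.COLOR_BGR2HSV)
    k=((h[...,0]>5)&(h[...,0]<25)&(h[...,1]>110)&(h[...,2]>50)&(P[...,2]>.015)).astype(np.uint8)
    k=cv2.morphologyEx(k,cv2.MORPH_CLOSE,np.ones((3,3)))
    nn,l,s,c=cv2.connectedComponentsWithStats(k)
    for i in range(1,nn):
        if s[i,4]<40: continue
        q=P[l==i]; zt=np.nanpercentile(q[:,2],90); t=(l==i)&(P[...,2]>zt-.006)
        u=U[t]*1000; (cx,cy),r=cv2.minEnclosingCircle(u.astype(np.float32))
        print("px",c[i].round(),s[i,4],"ztop",round(zt*1000,1),"unit circ",round(cx,1),round(cy,1),"r",round(r,1),"mean",u.mean(0).round(1),"world",u2w([[cx/1000,cy/1000]])[0].round(4))
E
python3 - <<'E'
from h import *
import pickle
cakes_(pickle.load(open("pics/w4.pkl","rb")),cv2.imread("pics/w4.png"),np.load("pics/w4.npy"),True)
E
```

```text
px [ 27. 160.] 856 ztop 80.6 unit circ -572.2 119.3 r 32.4 mean [-552.   121.5] world [ 0.5006 -0.46  ]
px [269. 242.] 1615 ztop 53.7 unit circ -299.2 23.3 r 22.5 mean [-298.5   25.3] world [ 0.5756 -0.1805]
px [339. 315.] 1272 ztop 53.6 unit circ -218.4 -67.6 r 22.7 mean [-219.4  -65.8] world [ 0.6601 -0.093 ]
```

```bash
python3 - <<'E'
from h import *
w=u2w([[-.219,-.067]])[0]; tool([*w,.036],'x')
E
```

```text
t 15.35 pos [ 0.5245 -0.1739  0.2007] grip 0.0856 F [ 0.9 -0.2 -0.1] tilt [-0.  0. -1.]
 shift mm [-140.9   69.7  164.7] turn 0.04
```

Request:
{"fn": "send_rows", "kwargs": {
  "moves": [
    [0.75, -0.035, 0.0174, 0.01, 0],
    [0.75, -0.035, 0.0174, 0.01, 0],
    [0.75, -0.035, 0.0174, 0.02, 0],
    [0.75, -0.036, 0.0175, 0.02, 0],
    [0.75, 0, 0, 0.03, 0],
    [0.75, 0, 0, 0.03, 0],
    [0.75, 0, 0, 0.025, 0],
    [0.75, 0, 0, 0.02, 0],
    [0.75, 0, 0, 0, 0],
    [0.75, 0, 0, 0, 0]
  ]
}}

```text
time: 16.35
ee_pos: [0.6646, -0.0947, 0.0502]
orientation: [-0.04, 0.999, -0.002, 0.007]
force: [-18.9, 4.2, 51.4]
grip_width: 0.0642
```

```bash
python3 - <<'E'
from h import *
w=u2w([[-.219,-.067]])[0]; tool([*w,.036],'x')
cakes("wrist","pics/w5.png")
E
```

```text
t 16.35 pos [ 0.6646 -0.0947  0.0502] grip 0.0642 F [-18.9   4.2  51.4] tilt [ 0.014 -0.004 -1.   ]
 shift mm [ 5.2  1.5 14.1] turn 0.25
px [123.  82.] 6580 ztop 53.8 unit circ -298.1 22.0 r 22.5 mean [-295.8   22.5] world [ 0.5767 -0.1793]
px [283. 257.] 6339 ztop 53.7 unit circ -218.4 -67.7 r 22.4 mean [-218.4  -66. ] world [ 0.6602 -0.0931]
```

View pics/w5.png

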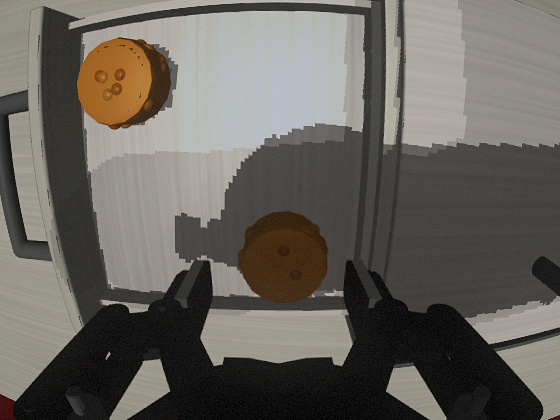

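Request:
{"fn": "send_rows", "kwargs": {
  "moves": [
    [0.75, 0, 0, -0.03, 0],
    [0.75, 0, 0, -0.05, 0],
    [0.75, 0, 0, -0.03, 0],
    [0.75, 0, 0, 0, 0]
  ]
}}

```text
time: 16.8
ee_pos: [0.6624, -0.094, 0.1517]
orientation: [-0.038, 0.999, -0.001, 0.004]
force: [0.3, 0.0, 0.5]
grip_width: 0.064
```

Request:
{"fn": "send_rows", "kwargs": {
  "moves": [
    [0.75, 0, 0, 0, -8.2],
    [0.75, 0, 0, 0, -8.2],
    [0.75, 0, 0, 0, -8.2],
    [0.75, 0, 0, 0, -8.2],
    [0.75, 0, 0, 0, -8.2],
    [0.75, 0, 0, 0, -8.2],
    [0.75, 0, 0, 0, -8.2],
    [0.75, 0, 0, 0, -8.2],
    [0.75, 0, 0, 0, -8.2],
    [0.75, 0, 0, 0, -8.2],
    [0.75, 0, 0, 0, -8],
    [0.75, 0, 0, 0, 0],
    [0.75, 0, 0, 0, 0]
  ]
}}

```text
time: 18.1
ee_pos: [0.6596, -0.0934, 0.1447]
orientation: [0.732, -0.681, -0.001, 0.001]
force: [0.5, -0.8, 0.2]
grip_width: 0.0638
```

```bash
python3 - <<'E'
from h import *
w=u2w([[-.2187,-.067]])[0]; tool([*w,.036],'y')
cakes("wrist","pics/w6.png")
E
```

```text
t 18.1 pos [ 0.6596 -0.0934  0.1447] grip 0.0638 F [ 0.5 -0.8  0.2] tilt [-0.002 -0.    -1.   ]
 shift mm [-0.000e+00 -1.000e-01  1.087e+02] turn -0.16
px [392. 112.] 2605 ztop 53.9 unit circ -299.4 21.6 r 22.7 mean [-298.6   21.2] world [ 0.5773 -0.1805]
px [274. 212.] 2437 ztop 53.9 unit circ -219.0 -67.8 r 22.1 mean [-220.1  -68.9] world [ 0.6604 -0.0936]
```

View pics/w6.png

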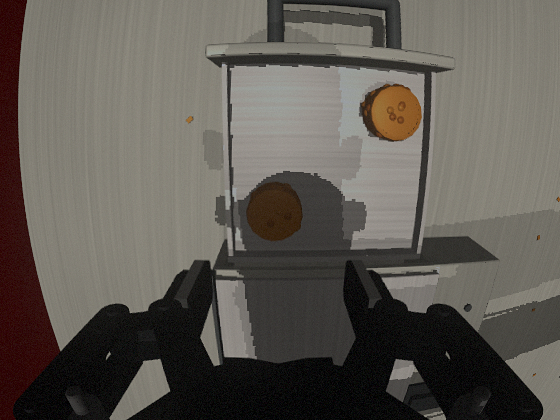

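Request:
{"fn": "send_rows", "kwargs": {
  "moves": [
    [0.75, 0, -0.001, 0.03, 0],
    [0.75, 0, 0, 0.03, 0],
    [0.75, 0, 0, 0.025, 0],
    [0.75, 0, 0, 0, 0]
  ]
}}

```text
time: 18.55
ee_pos: [0.6579, -0.093, 0.0559]
orientation: [0.733, -0.68, -0.003, 0.003]
force: [-1.0, -0.1, -1.2]
grip_width: 0.0641
```

Request:
{"fn": "send_rows", "kwargs": {
  "moves": [
    [0.75, 0, 0, 0.013, 0],
    [0.75, 0, 0, 0.01, 0],
    [0.75, 0, 0, 0, 0]
  ]
}}

```text
time: 18.85
ee_pos: [0.6599, -0.093, 0.0369]
orientation: [0.734, -0.679, -0.001, 0.0]
force: [0.1, -0.5, 0.2]
grip_width: 0.0635
```

Request:
{"fn": "send_rows", "kwargs": {
  "moves": [
    [0, 0, 0, 0, 0],
    [0, 0, 0, 0, 0],
    [0, 0, 0, 0, 0],
    [0, 0, 0, 0, 0],
    [0, 0, 0, 0, 0],
    [0, 0, 0, 0, 0],
    [0, 0, 0, -0.02, 0],
    [0, 0, 0, -0.04, 0],
    [0, 0, 0, -0.05, 0],
    [0, 0, 0, -0.05, 0],
    [0, 0, 0, 0, 0]
  ],
  "grip_force": 40
}}

```text
time: 19.95
ee_pos: [0.663, -0.0939, 0.2075]
orientation: [0.734, -0.679, 0.005, -0.004]
force: [-0.3, -0.2, 0.9]
grip_width: 0.0424
```

```bash
python3 - <<'E'
from h import *
w=u2w([[.135,-.030]])[0]; tool([*w,.038],'y')
cakes("wrist","pics/w7.png")
E
```

```text
t 19.95 pos [ 0.663  -0.0939  0.2075] grip 0.0424 F [-0.3 -0.2  0.9] tilt [ 0.013 -0.001 -1.   ]
 shift mm [-355.    42.2  168.2] turn 0.07
px [376. 114.] 1675 ztop 54.0 unit circ -299.3 21.2 r 22.7 mean [-298.7   21.5] world [ 0.5777 -0.1805]
px [299. 233.] 90 ztop 206.3 unit circ -238.2 -59.1 r 2.8 mean [-238.8  -59.1] world [ 0.6531 -0.1134]
px [277. 279.] 5766 ztop 222.0 unit circ -220.4 -68.7 r 22.2 mean [-222.2  -69.9] world [ 0.6613 -0.0949]
```

View pics/w7.png

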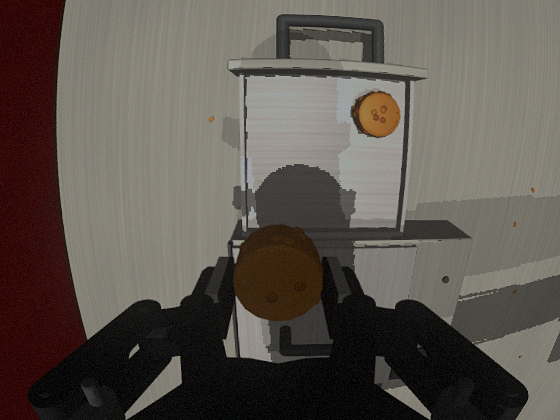

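Request:
{"fn": "send_rows", "kwargs": {
  "moves": [
    [0, -0.02, 0.002, 0, 0],
    [0, -0.03, 0.004, 0, 0],
    [0, -0.035, 0.004, 0, 0],
    [0, -0.035, 0.004, 0, 0],
    [0, -0.035, 0.004, 0, 0],
    [0, -0.035, 0.004, 0, 0],
    [0, -0.035, 0.004, 0, 0],
    [0, -0.035, 0.004, 0, 0],
    [0, -0.035, 0.004, 0, 0],
    [0, -0.03, 0.004, 0, 0],
    [0, -0.02, 0.002, 0, 0],
    [0, -0.01, 0.002, 0, 0],
    [0, 0, 0, 0, 0],
    [0, 0, 0, 0, 0]
  ],
  "grip_force": 60
}}

```text
time: 21.4
ee_pos: [0.5914, 0.2567, 0.1979]
orientation: [0.734, -0.679, 0.0, 0.0]
force: [-0.1, 0.0, -0.5]
grip_width: 0.0413
```

```bash
python3 - <<'E'
from h import *
w=u2w([[.135,-.030]])[0]; tool([*w,.038],'y')
cakes("wrist","pics/w8.png")
E
```

```text
t 21.4 pos [0.5914 0.2567 0.1979] grip 0.0413 F [-0.1  0.  -0.5] tilt [-0. -0. -1.]
 shift mm [  0.5  -4.5 159.9] turn 0.05
px [277. 274.] 6463 ztop 212.0 unit circ 134.6 -24.4 r 22.6 mean [132.6 -25.1] world [0.5903 0.2557]
```

View pics/w8.png

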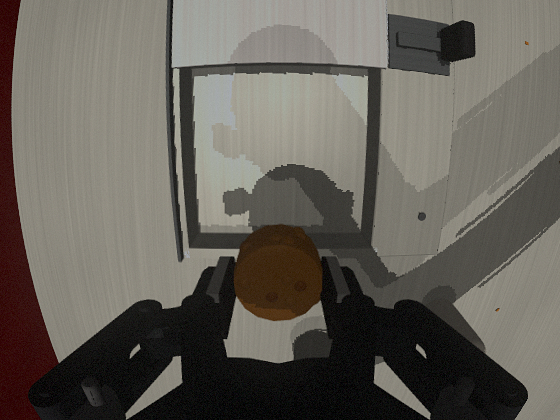

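Request:
{"fn": "send_rows", "kwargs": {
  "moves": [
    [0, 0, -0.004, 0.03, 0],
    [0, 0, 0, 0.04, 0],
    [0, 0, 0, 0.04, 0],
    [0, 0, 0, 0.03, 0],
    [0, 0, 0, 0.01, 0],
    [0, 0, 0, 0.006, 0],
    [0, 0, 0, 0.003, 0],
    [0, 0, 0, 0, 0],
    [0, 0, 0, 0, 0]
  ]
}}

```text
time: 22.35
ee_pos: [0.5959, 0.2583, 0.0409]
orientation: [0.734, -0.679, 0.0, -0.001]
force: [-0.6, -0.4, -0.0]
grip_width: 0.0417
```

Request:
{"fn": "send_rows", "kwargs": {
  "moves": [
    [0, 0, 0, 0.002, 0],
    [0, 0, 0, 0.002, 0],
    [0, 0, 0, 0.001, 0],
    [0, 0, 0, 0, 0]
  ]
}}

```text
time: 22.75
ee_pos: [0.5961, 0.2585, 0.0395]
orientation: [0.734, -0.679, 0.001, -0.002]
force: [-9.0, -1.9, 17.5]
grip_width: 0.0413
```

Request:
{"fn": "send_rows", "kwargs": {
  "moves": [
    [0.4, 0, 0, -0.001, 0],
    [0.6, 0, 0, 0, 0],
    [0.75, 0, 0, 0, 0],
    [0.75, 0, 0, 0, 0],
    [0.75, 0, 0, -0.02, 0],
    [0.75, 0, 0, -0.04, 0],
    [0.75, 0, 0, -0.05, 0],
    [0.75, 0, 0, -0.05, 0],
    [0.75, 0, 0, 0, 0],
    [0.75, 0, 0, 0, 0]
  ]
}}

```text
time: 23.75
ee_pos: [0.5956, 0.2584, 0.1966]
orientation: [0.734, -0.679, 0.0, -0.002]
force: [-0.6, 0.5, -0.8]
grip_width: 0.064
```

```bash
python3 - <<'E'
from h import *
w=u2w([[-.299,.022]])[0]; tool([*w,.038],'y')
cakes("wrist","pics/w9.png"); 
E
```

```text
t 23.75 pos [0.5956 0.2584 0.1966] grip 0.064 F [-0.6  0.5 -0.8] tilt [ 0.002  0.002 -1.   ]
 shift mm [436.1  53.  157.6] turn 0.08
px [277. 195.] 1757 ztop 54.1 unit circ 136.6 -28.9 r 22.2 mean [135.9 -29.8] world [0.5946 0.258 ]
```

View pics/w9.png

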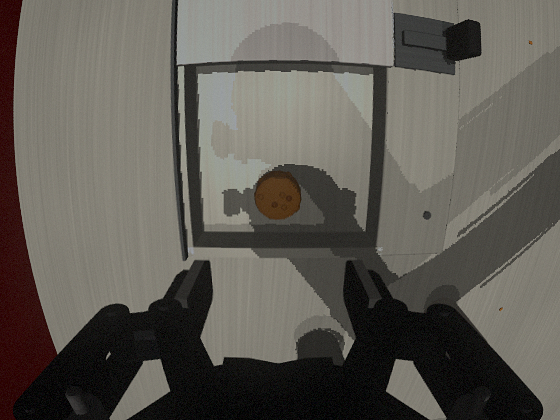

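Request:
{"fn": "send_rows", "kwargs": {
  "moves": [
    [0.75, 0.02, 0.003, 0, 0],
    [0.75, 0.036, 0.0045, 0, 0],
    [0.75, 0.04, 0.005, 0, 0],
    [0.75, 0.04, 0.005, 0, 0],
    [0.75, 0.04, 0.005, 0, 0],
    [0.75, 0.04, 0.005, 0, 0],
    [0.75, 0.04, 0.005, 0, 0],
    [0.75, 0.04, 0.005, 0, 0],
    [0.75, 0.04, 0.005, 0, 0],
    [0.75, 0.04, 0.005, 0, 0],
    [0.75, 0.04, 0.005, 0, 0],
    [0.75, 0.02, 0.0005, 0, 0],
    [0.75, 0, 0, 0, 0],
    [0.75, 0, 0, 0, 0]
  ]
}}

```text
time: 25.2
ee_pos: [0.5751, -0.1815, 0.1934]
orientation: [0.733, -0.68, -0.001, 0.001]
force: [0.3, 0.8, -0.6]
grip_width: 0.0641
```

```bash
python3 - <<'E'
from h import *
cakes("wrist","pics/w10.png"); 
w=u2w([[-.299,.022]])[0]; tool([*w,.038],'y')
E
```

```text
px [275. 198.] 1717 ztop 54.1 unit circ -299.8 22.7 r 21.9 mean [-300.2   23.1] world [ 0.5762 -0.181 ]
t 25.25 pos [ 0.5754 -0.1808  0.1939] grip 0.0642 F [-0.3  0.4 -0.1] tilt [-0.002  0.    -1.   ]
 shift mm [ -0.4  -1.8 155.9] turn 0.07
```

View pics/w10.png

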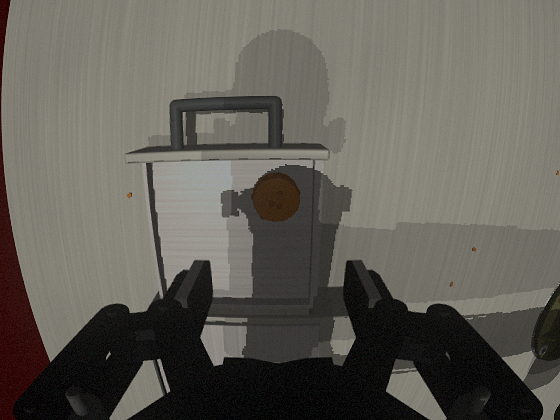

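Request:
{"fn": "send_rows", "kwargs": {
  "moves": [
    [0.75, 0.0005, -0.001, 0.04, 0],
    [0.75, 0, 0, 0.04, 0],
    [0.75, 0, 0, 0.03, 0],
    [0.75, 0, 0, 0.015, 0],
    [0.75, 0, 0, 0, 0]
  ]
}}

```text
time: 25.75
ee_pos: [0.5757, -0.1804, 0.0677]
orientation: [0.734, -0.679, -0.002, 0.001]
force: [0.9, -0.2, 0.5]
grip_width: 0.064
```

Request:
{"fn": "send_rows", "kwargs": {
  "moves": [
    [0.75, 0, 0, 0.015, 0],
    [0.75, 0, 0, 0.014, 0],
    [0.75, 0, 0, 0, 0]
  ]
}}

```text
time: 26.05
ee_pos: [0.576, -0.1809, 0.0389]
orientation: [0.734, -0.679, -0.001, 0.001]
force: [0.0, -0.2, -1.2]
grip_width: 0.064
```

Request:
{"fn": "send_rows", "kwargs": {
  "moves": [
    [0, 0, 0, 0, 0],
    [0, 0, 0, 0, 0],
    [0, 0, 0, 0, 0],
    [0, 0, 0, 0, 0],
    [0, 0, 0, 0, 0],
    [0, 0, 0, 0, 0],
    [0, 0, 0, -0.02, 0],
    [0, 0, 0, -0.04, 0],
    [0, 0, 0, -0.05, 0],
    [0, 0, 0, -0.05, 0],
    [0, 0, 0, 0, 0]
  ],
  "grip_force": 60
}}

```text
time: 27.15
ee_pos: [0.5795, -0.1824, 0.2099]
orientation: [0.734, -0.679, 0.005, -0.003]
force: [0.1, 0.0, 0.2]
grip_width: 0.041
```

```bash
python3 - <<'E'
from h import *
cakes("wrist","pics/w11.png"); 
w=u2w([[.065,-.030]])[0]; tool([*w,.039],'y')
E
```

```text
px [276. 277.] 5862 ztop 221.3 unit circ -301.0 20.0 r 21.9 mean [-302.7   20. ] world [ 0.579 -0.182]
px [284. 229.] 56 ztop 205.3 unit circ -321.1 23.0 r 2.8 mean [-321.2   23.2] world [ 0.5775 -0.2023]
t 27.2 pos [ 0.5785 -0.1816  0.2053] grip 0.041 F [ 0.5  0.1 -1.8] tilt [ 0.007 -0.    -1.   ]
 shift mm [-365.6  -49.8  166.3] turn 0.07
```

View pics/w11.png

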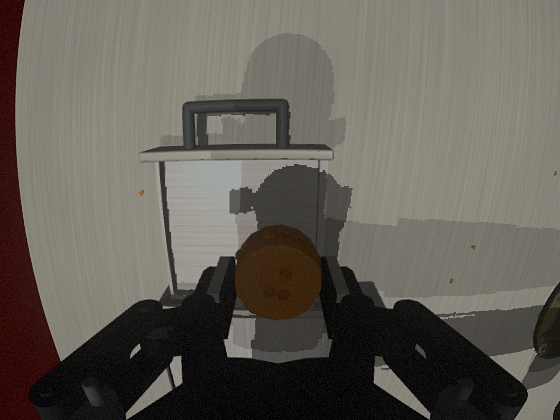

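```bash
python3 - <<'E'
from h import *
Rm,t=rt(eyes.camera_model("wrist")); c=-Rm.T@t; print(c, w2u(c), w2u(arm.get_obs()["ee_pos"]))
w=u2w([[.080,-.030]])[0]; tool([*w,.039],'y')
E
```

```text
[ 0.58280709 -0.25756576  0.34905097] [[-0.37661427  0.02192976]] [[-0.30050602  0.02049121]]
t 27.2 pos [ 0.5785 -0.1816  0.2053] grip 0.041 F [ 0.5  0.1 -1.8] tilt [ 0.007 -0.    -1.   ]
 shift mm [-380.6  -49.8  166.3] turn 0.07
```

Request:
{"fn": "send_rows", "kwargs": {
  "moves": [
    [0, -0.015, -0.002, 0, 0],
    [0, -0.03, -0.004, 0, 0],
    [0, -0.036, -0.005, 0, 0],
    [0, -0.036, -0.005, 0, 0],
    [0, -0.036, -0.005, 0, 0],
    [0, -0.036, -0.005, 0, 0],
    [0, -0.036, -0.005, 0, 0],
    [0, -0.036, -0.005, 0, 0],
    [0, -0.036, -0.005, 0, 0],
    [0, -0.036, -0.005, 0, 0],
    [0, -0.03, -0.003, 0, 0],
    [0, -0.015, -0.001, 0, 0],
    [0, -0.003, 0, 0, 0],
    [0, 0, 0, 0, 0],
    [0, 0, 0, 0, 0]
  ]
}}

```text
time: 28.7
ee_pos: [0.5973, 0.2015, 0.2008]
orientation: [0.734, -0.68, -0.0, 0.0]
force: [-0.4, -0.3, -0.7]
grip_width: 0.0411
```

```bash
python3 - <<'E'
from h import *
w=u2w([[.080,-.030]])[0]; tool([*w,.039],'y')
cakes("wrist","pics/w12.png"); 
E
```

```text
t 28.7 pos [0.5973 0.2015 0.2008] grip 0.0411 F [-0.4 -0.3 -0.7] tilt [-0.001 -0.    -1.   ]
 shift mm [  0.   -2.7 161.8] turn 0.03
px [276. 274.] 6192 ztop 212.2 unit circ 80.7 -28.4 r 23.0 mean [ 78.5 -26.9] world [0.5983 0.2022]
```

View pics/w12.png

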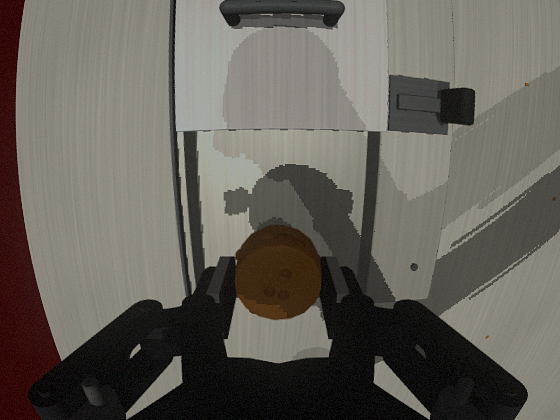

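```bash
python3 - <<'E'
from h import *
print("side");cakes("side","pics/s12.png"); print("top"); cakes("top","pics/t12.png")
p=cv2.imread("pics/s12.png")[150:300,140:340]; cv2.imwrite("pics/s12c.png",cv2.resize(p,(800,600)))
E
```

```text
side
px [505.  49.] 5286 ztop 254.3 unit circ -997.0 348.5 r 1091.7 mean [-1584.2   291.2] world [ 0.3042 -0.9009]
px [328.  59.] 49 ztop 599.9 unit circ 63.6 328.3 r 48.9 mean [ 65.  329.3] world [0.2439 0.1582]
px [155.  79.] 42 ztop 586.4 unit circ 288.3 71.3 r 34.7 mean [292.2  73.9] world [0.4831 0.4017]
px [555. 120.] 226 ztop 258.6 unit circ -862.7 646.6 r 14.6 mean [-859.4  644.7] world [-0.0032 -0.7896]
px [368. 158.] 309 ztop 76.6 unit circ -562.1 124.0 r 30.9 mean [-551.6  128.1] world [ 0.4951 -0.4503]
px [211. 183.] 166 ztop 210.7 unit circ 85.5 -24.1 r 21.2 mean [ 90.2 -26.3] world [0.5937 0.2067]
px [203. 237.] 176 ztop 52.3 unit circ 137.2 -25.7 r 25.4 mean [141.1 -26.6] world [0.5913 0.2584]
px [ 54. 382.] 7880 ztop 288.4 unit circ 730.8 301.7 r 145.8 mean [739.3 272.4] world [0.2198 0.8255]
top
px [98. 17.] 54 ztop 608.5 unit circ 95.0 -63.2 r 25.3 mean [ 97.6 -66.3] world [0.632  0.2192]
px [194. 150.] 65 ztop 213.2 unit circ 71.0 -29.7 r 15.7 mean [ 67.6 -29.4] world [0.6004 0.1926]
px [180. 173.] 158 ztop 54.6 unit circ 122.2 -1.0 r 49.3 mean [136.6 -25.4] world [0.5679 0.2415]
px [456. 203.] 157 ztop 81.5 unit circ -566.8 118.4 r 30.5 mean [-551.4  120.5] world [ 0.501  -0.4545]
```

View pics/s12c.png

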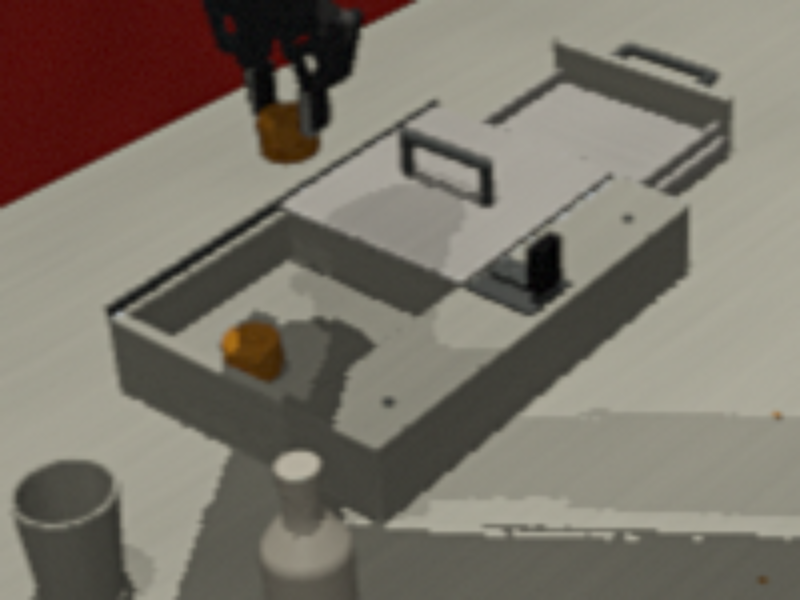

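View pics/t12.png

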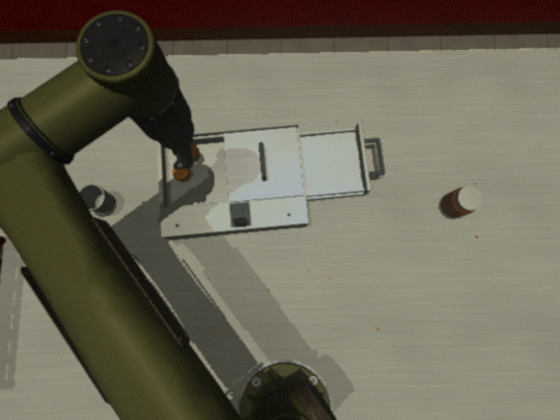

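Request:
{"fn": "send_rows", "kwargs": {
  "moves": [
    [0, 0.002, -0.002, 0.03, 0],
    [0, 0, 0, 0.04, 0],
    [0, 0, 0, 0.04, 0],
    [0, 0, 0, 0.03, 0],
    [0, 0, 0, 0.01, 0],
    [0, 0, 0, 0.006, 0],
    [0, 0, 0, 0.004, 0],
    [0, 0, 0, 0, 0],
    [0, 0, 0, 0, 0]
  ]
}}

```text
time: 29.75
ee_pos: [0.6003, 0.201, 0.0427]
orientation: [0.734, -0.679, 0.0, -0.001]
force: [-0.3, 0.4, -0.7]
grip_width: 0.0412
```

Request:
{"fn": "send_rows", "kwargs": {
  "moves": [
    [0, 0, 0, 0.002, 0],
    [0, 0, 0, 0.001, 0],
    [0, 0, 0, 0, 0]
  ]
}}

```text
time: 30.05
ee_pos: [0.6005, 0.2011, 0.0422]
orientation: [0.734, -0.679, 0.001, -0.002]
force: [-6.2, 0.5, 12.3]
grip_width: 0.0406
```

Request:
{"fn": "send_rows", "kwargs": {
  "moves": [
    [0.4, 0, 0, -0.001, 0],
    [0.6, 0, 0, 0, 0],
    [0.75, 0, 0, 0, 0],
    [0.75, 0, 0, 0, 0],
    [0.75, 0, 0, -0.02, 0],
    [0.75, 0, 0, -0.04, 0],
    [0.75, 0, 0, -0.05, 0],
    [0.75, 0.02, 0, -0.05, 0],
    [0.75, 0.04, 0, 0, 0],
    [0.75, 0.03, 0, 0, 0],
    [0.75, 0, 0, 0, 0]
  ]
}}

```text
time: 31.15
ee_pos: [0.6067, 0.1094, 0.196]
orientation: [0.733, -0.68, 0.0, -0.0]
force: [-0.0, 0.1, 0.2]
grip_width: 0.0641
```

```bash
python3 - <<'E'
from h import *
cakes("wrist","pics/w13.png"); print("side"); cakes("side","pics/s13.png"); print("top"); cakes("top","pics/t13.png")
w=u2w([[-.386,-.025]])[0]; tool([*w,.16],'x')
p=cv2.imread("pics/s13.png")[150:300,140:340]; cv2.imwrite("pics/s13c.png",cv2.resize(p,(800,600)))
E
```

```text
px [276. 302.] 2655 ztop 53.9 unit circ 108.2 -27.1 r 50.4 mean [103.  -29.9] world [0.595  0.2296]
side
px [507.  49.] 4964 ztop 255.9 unit circ -1028.7 366.4 r 1062.1 mean [-1518.1   328.1] world [ 0.2888 -0.9339]
px [175.  67.] 49 ztop 584.1 unit circ 193.0 34.7 r 48.1 mean [202.2  42.6] world [0.5268 0.3095]
px [555. 120.] 227 ztop 259.7 unit circ -860.6 648.7 r 15.5 mean [-857.8  645.4] world [-0.0054 -0.7877]
px [368. 158.] 311 ztop 76.1 unit circ -562.0 124.4 r 32.0 mean [-551.3  128.7] world [ 0.4947 -0.4502]
px [210. 233.] 360 ztop 52.2 unit circ 112.4 -36.0 r 50.8 mean [114.8 -26.8] world [0.6035 0.2345]
px [ 54. 381.] 7886 ztop 288.6 unit circ 732.9 301.7 r 147.5 mean [739.2 272.2] world [0.2196 0.8275]
top
px [178.  13.] 85 ztop 602.8 unit circ -5.0 -56.4 r 36.9 mean [  1.8 -67.6] world [0.6327 0.1189]
px [202. 170.] 228 ztop 54.0 unit circ 80.3 -31.6 r 21.6 mean [ 80.7 -31. ] world [0.6015 0.202 ]
px [181. 172.] 231 ztop 54.5 unit circ 136.3 -31.1 r 20.6 mean [136.1 -30.8] world [0.5968 0.2579]
px [456. 204.] 172 ztop 80.5 unit circ -569.2 118.7 r 31.4 mean [-550.7  120.7] world [ 0.5009 -0.4569]
t 31.3 pos [0.6064 0.1124 0.195 ] grip 0.0642 F [0.  0.4 0.2] tilt [-0.001  0.    -1.   ]
 shift mm [376.5   5.   35. ] turn 90.06
```

View pics/s13c.png

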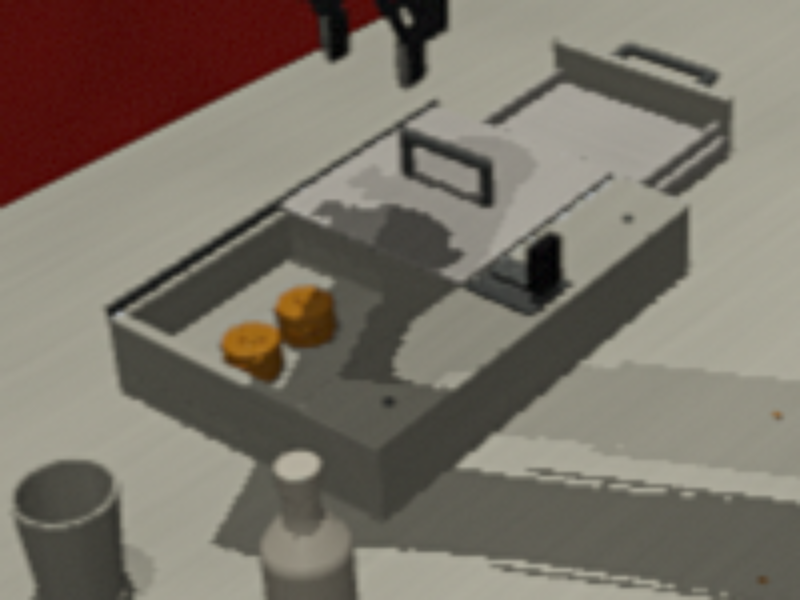

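View pics/w13.png

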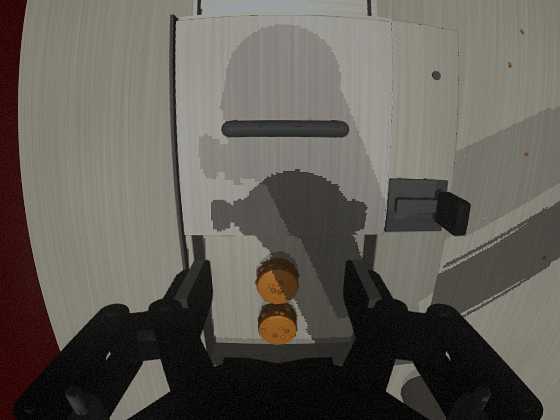

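Request:
{"fn": "send_rows", "kwargs": {
  "moves": [
    [0.4, 0.025, 0.0005, 0, 0],
    [0.4, 0.04, 0.0005, 0, 0],
    [0.4, 0.04, 0.0005, 0, 0],
    [0.4, 0.04, 0.0005, 0, 0],
    [0.4, 0.04, 0.0005, 0, 0],
    [0.4, 0.04, 0.0005, 0, 0],
    [0.4, 0.04, 0.0005, 0, 0],
    [0.4, 0.04, 0.0005, 0, 0],
    [0.4, 0.04, 0.0005, 0, 0],
    [0.4, 0.028, 0.0005, 0, 0],
    [0.4, 0, 0, 0, 0]
  ]
}}

```text
time: 32.4
ee_pos: [0.6302, -0.2623, 0.1939]
orientation: [0.733, -0.68, -0.001, 0.001]
force: [0.6, 0.4, 0.5]
grip_width: 0.0345
```

Request:
{"fn": "send_rows", "kwargs": {
  "moves": [
    [0.35, 0, 0, 0, 8.2],
    [0.35, 0, 0, 0, 8.2],
    [0.35, 0, 0, 0, 8.2],
    [0.35, 0, 0, 0, 8.2],
    [0.35, 0, 0, 0, 8.2],
    [0.35, 0, 0, 0, 8.2],
    [0.35, 0, 0, 0, 8.2],
    [0.35, 0, 0, 0, 8.2],
    [0.35, 0, 0, 0, 8.2],
    [0.35, 0, 0, 0, 8.2],
    [0.35, 0, 0, 0, 8],
    [0.35, 0, 0, 0, 0],
    [0.35, 0, 0, 0, 0]
  ]
}}

```text
time: 33.7
ee_pos: [0.6306, -0.2589, 0.1952]
orientation: [-0.041, 0.999, 0.0, -0.0]
force: [-0.1, 0.1, 0.4]
grip_width: 0.0295
```

```bash
python3 - <<'E'
from h import *
w=u2w([[-.387,-.025]])[0]; tool([*w,.027],'x')
m=eyes.camera_model("wrist"); p,d=eyes.read_camera("wrist"); cv2.imwrite("pics/w14.png",p)
P=cloud(m,d,True); U=((P[...,:2]-UO)@np.stack([UX,UY],1))
s=(P[...,2]>.04)&(P[...,2]<.056)&(U[...,0]<-.375)&(U[...,0]>-.41)&(abs(U[...,1])<.03); q=U[s]*1000; print(q.min(0),q.max(0))
E
```

```text
t 33.7 pos [ 0.6306 -0.2589  0.1952] grip 0.0295 F [-0.1  0.1  0.4] tilt [-0.  0. -1.]
 shift mm [  0.6  -5.4 168.2] turn 0.37
[-392.09082617  -29.92426758] [-375.00602922   27.86910522]
```

View pics/w14.png

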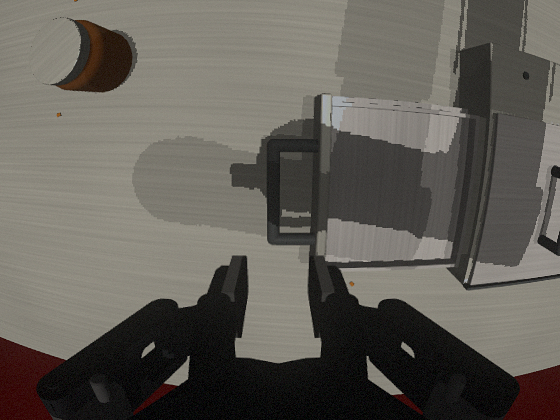

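Request:
{"fn": "send_rows", "kwargs": {
  "moves": [
    [0.35, 0, -0.005, 0.02, 0.4],
    [0.35, 0, 0, 0.04, 0],
    [0.35, 0, 0, 0.04, 0],
    [0.35, 0, 0, 0.04, 0],
    [0.35, 0, 0, 0.026, 0],
    [0.35, 0, 0, 0, 0],
    [0.35, 0, 0, 0, 0],
    [0, 0, 0, 0, 0],
    [0, 0, 0, 0, 0],
    [0, 0, 0, 0, 0],
    [0, 0, 0, 0, 0],
    [0, 0, 0, 0, 0]
  ],
  "grip_force": 40
}}

```text
time: 34.95
ee_pos: [0.632, -0.2633, 0.0325]
orientation: [-0.036, 0.999, 0.001, 0.002]
force: [-2.1, 8.3, 2.8]
grip_width: 0.0104
```

Request:
{"fn": "send_rows", "kwargs": {
  "moves": [
    [0, 0, 0.005, 0, 0],
    [0, 0, 0.01, 0, 0],
    [0, 0, 0.01, 0, 0],
    [0, 0, 0.01, 0, 0],
    [0, 0, 0.01, 0, 0],
    [0, 0, 0.01, 0, 0],
    [0, 0, 0.01, 0, 0],
    [0, 0, 0.01, 0, 0],
    [0, 0, 0.01, 0, 0],
    [0, 0, 0.01, 0, 0],
    [0, 0, 0.01, 0, 0],
    [0, 0, 0.01, 0, 0],
    [0, 0, 0.01, 0, 0],
    [0, 0, 0.01, 0, 0],
    [0, 0, 0.01, 0, 0],
    [0, 0, 0.006, 0, 0],
    [0, 0, 0.003, 0, 0],
    [0, 0, 0, 0, 0]
  ]
}}

```text
time: 36.75
ee_pos: [0.6204, -0.1109, 0.0325]
orientation: [-0.036, 0.999, -0.001, 0.001]
force: [-3.7, 2.5, 10.3]
grip_width: 0.0105
```

```bash
python3 - <<'E'
from h import *
w=u2w([[-.230,-.025]])[0]; tool([*w,.027],'x'); print(w2u(arm.get_obs()["ee_pos"]))
E
```

```text
t 36.75 pos [ 0.6204 -0.1109  0.0325] grip 0.0105 F [-3.7  2.5 10.3] tilt [ 0.003 -0.001 -1.   ]
 shift mm [1.7 3.3 5.5] turn -0.26
[[-0.23325598 -0.02670619]]
```

Request:
{"fn": "send_rows", "kwargs": {
  "moves": [
    [0, 0, 0.002, 0, 0],
    [0, 0, 0.001, 0, 0],
    [0, 0, 0.001, 0, 0],
    [0, 0, 0, 0, 0]
  ]
}}

```text
time: 37.15
ee_pos: [0.6202, -0.1076, 0.0324]
orientation: [-0.035, 0.999, -0.001, 0.001]
force: [-3.5, -2.6, 9.1]
grip_width: 0.0103
```

Request:
{"fn": "send_rows", "kwargs": {
  "moves": [
    [0, 0, 0.002, 0, 0],
    [0, 0, 0, 0, 0]
  ]
}}

```text
time: 37.35
ee_pos: [0.6202, -0.1075, 0.0325]
orientation: [-0.035, 0.999, -0.002, 0.001]
force: [0.3, -8.7, 6.3]
grip_width: 0.0104
```

Request:
{"fn": "send_rows", "kwargs": {
  "moves": [
    [0, 0, 0.002, 0, 0],
    [0, 0, 0, 0, 0],
    [0.4, 0, -0.003, 0, 0],
    [0.4, 0, 0, 0, 0],
    [0.4, 0, 0, 0, 0],
    [0.4, 0, 0, -0.04, 0],
    [0.4, 0, 0, -0.045, 0],
    [0.5, 0, 0, -0.045, 0],
    [0.5, 0, 0.03, 0, 0],
    [0.5, 0, 0.04, 0, 0],
    [0.5, 0, 0.04, 0, 0],
    [0.5, 0, 0.037, 0, 0],
    [0.5, 0, 0, 0, 0]
  ]
}}

```text
time: 38.65
ee_pos: [0.6086, 0.0448, 0.1592]
orientation: [-0.038, 0.999, 0.001, -0.0]
force: [-0.2, -0.8, -0.4]
grip_width: 0.0428
```

```bash
python3 - <<'E'
from h import *
w=u2w([[-.0805,-.025]])[0]; tool([*w,.085],'x'); print(w2u(arm.get_obs()["ee_pos"]))
m=eyes.camera_model("wrist"); p,d=eyes.read_camera("wrist"); cv2.imwrite("pics/w15.png",p)
P=cloud(m,d,True); U=((P[...,:2]-UO)@np.stack([UX,UY],1))
s=(P[...,2]>.1)&(P[...,2]<.116)&(U[...,0]<-.05)&(U[...,0]>-.11)&(U[...,1]>-.06)&(U[...,1]<.02); q=U[s]*1000; print(q.min(0),q.max(0))
s=(P[...,2]>.04)&(P[...,2]<.056)&(U[...,0]<-.215)&(U[...,0]>-.26)&(abs(U[...,1])<.02);q=U[s]*1000; print(q.min(0) if len(q) else 0)
E
```

```text
t 38.65 pos [0.6086 0.0448 0.1592] grip 0.0428 F [-0.2 -0.8 -0.4] tilt [-0.     0.001 -1.   ]
 shift mm [ 1.6 -3.6 74.2] turn -0.04
[[-0.07704356 -0.02667669]]
[-84.53279136 -59.98914474] [-72.48635435  19.98700506]
[-236.26920633  -19.85737471]
```

View pics/w15.png

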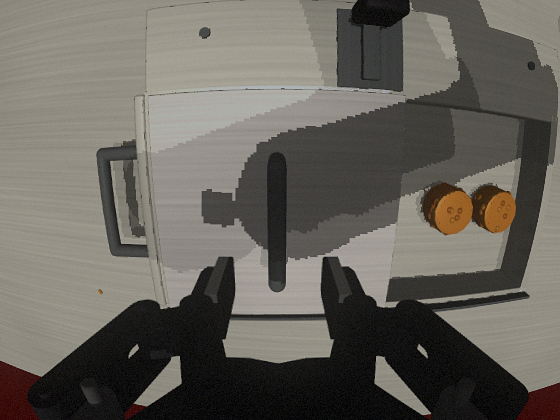

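Request:
{"fn": "send_rows", "kwargs": {
  "moves": [
    [0.5, 0, -0.002, 0.03, 0],
    [0.5, 0, 0, 0.03, 0],
    [0.5, 0, 0, 0.013, 0],
    [0.5, 0, 0, 0, 0],
    [0, 0, 0, 0, 0],
    [0, 0, 0, 0, 0],
    [0, 0, 0, 0, 0],
    [0, 0, 0, 0, 0],
    [0, 0, 0, 0, 0]
  ]
}}

```text
time: 39.6
ee_pos: [0.6101, 0.0419, 0.0887]
orientation: [-0.036, 0.999, 0.003, 0.002]
force: [-3.8, 12.5, 2.5]
grip_width: 0.0102
```

Request:
{"fn": "send_rows", "kwargs": {
  "moves": [
    [0, 0, 0.006, 0, 0],
    [0, 0, 0.012, 0, 0],
    [0, 0, 0.014, 0, 0],
    [0, 0, 0.014, 0, 0],
    [0, 0, 0.014, 0, 0],
    [0, 0, 0.014, 0, 0],
    [0, 0, 0.014, 0, 0],
    [0, 0, 0.014, 0, 0],
    [0, 0, 0.014, 0, 0],
    [0, 0, 0.014, 0, 0],
    [0, 0, 0.014, 0, 0],
    [0, 0, 0.014, 0, 0],
    [0, 0, 0.01, 0, 0],
    [0, 0, 0.003, 0, 0],
    [0, 0, 0, 0, 0]
  ]
}}

```text
time: 41.1
ee_pos: [0.5972, 0.2104, 0.0887]
orientation: [-0.036, 0.999, 0.0, 0.001]
force: [-6.3, 0.0, 7.8]
grip_width: 0.0102
```

```bash
python3 - <<'E'
from h import *
w=u2w([[.0952,-.025]])[0]; tool([*w,.085],'x'); print(w2u(arm.get_obs()["ee_pos"]))
E
```

```text
t 41.1 pos [0.5972 0.2104 0.0887] grip 0.0102 F [-6.3  0.   7.8] tilt [ 0.001  0.001 -1.   ]
 shift mm [3.  6.3 3.7] turn -0.25
[[ 0.08887967 -0.02793112]]
```

Request:
{"fn": "send_rows", "kwargs": {
  "moves": [
    [0, 0, 0.003, 0, 0],
    [0, 0, 0.003, 0, 0],
    [0, 0, 0.001, 0, 0],
    [0, 0, 0, 0, 0]
  ]
}}

```text
time: 41.5
ee_pos: [0.5968, 0.2165, 0.0887]
orientation: [-0.035, 0.999, -0.0, 0.001]
force: [-4.9, -0.5, 7.8]
grip_width: 0.0106
```

Request:
{"fn": "send_rows", "kwargs": {
  "moves": [
    [0, 0, 0.002, 0, 0],
    [0, 0, 0, 0, 0]
  ]
}}

```text
time: 41.7
ee_pos: [0.5967, 0.2167, 0.0886]
orientation: [-0.035, 0.999, -0.002, 0.0]
force: [-3.6, -7.0, 7.6]
grip_width: 0.0103
```

Request:
{"fn": "send_rows", "kwargs": {
  "moves": [
    [0, 0, 0.002, 0, 0],
    [0, 0, 0, 0, 0],
    [0.4, 0, -0.003, 0, 0],
    [0.4, 0, 0, 0, 0],
    [0.4, 0, 0, 0, 0],
    [0.4, 0, 0, -0.04, 0],
    [0.4, 0, 0, -0.04, 0],
    [0.5, 0, 0, -0.02, 0],
    [0.5, 0.038, -0.026, 0, 0],
    [0.5, 0.038, -0.026, 0, 0],
    [0.5, 0.038, -0.026, 0, 0],
    [0.5, 0.038, -0.026, 0, 0],
    [0.5, 0, 0, 0, 0]
  ]
}}

```text
time: 43.0
ee_pos: [0.4499, 0.1006, 0.188]
orientation: [-0.035, 0.999, 0.001, 0.002]
force: [0.3, 0.2, 0.2]
grip_width: 0.0426
```

Request:
{"fn": "send_rows", "kwargs": {
  "moves": [
    [0.5, 0, 0, 0, -8.2],
    [0.5, 0, 0, 0, -8.2],
    [0.5, 0, 0, 0, -8.2],
    [0.5, 0, 0, 0, -8.2],
    [0.5, 0, 0, 0, -8.2],
    [0.5, 0, 0, 0, -8.2],
    [0.5, 0, 0, 0, -8.2],
    [0.5, 0, 0, 0, -8.2],
    [0.5, 0, 0, 0, -8.2],
    [0.5, 0, 0, 0, -8.2],
    [0.5, 0, 0, 0, -8],
    [0.5, 0, 0, 0, 0],
    [0.5, 0, 0, 0, 0]
  ]
}}

```text
time: 44.3
ee_pos: [0.4525, 0.1028, 0.1864]
orientation: [0.73, -0.683, -0.0, 0.0]
force: [-0.5, -0.2, 0.3]
grip_width: 0.043
```

```bash
cat >> h.py <<'E'
def lockview(name):
    m=eyes.camera_model("wrist"); p,d=eyes.read_camera("wrist"); cv2.imwrite(name,p)
    P=cloud(m,d,True); U=((P[...,:2]-UO)@np.stack([UX,UY],1))
    for a,s in [("knob",(U[...,1]>.06)&(U[...,1]<.15)&(abs(U[...,0])<.05)&(P[...,2]>.105)&(P[...,2]<.12)),("bar",(P[...,2]>.1)&(P[...,2]<.12)&(U[...,0]>.05)&(U[...,0]<.14)&(abs(U[...,1])<.09))]:
        q=U[s]*1000
        if len(q): print(a,len(q),q.min(0),q.max(0))
E
python3 - <<'E'
from h import *
w=u2w([[-.0115,.124]])[0]; tool([*w,.083],'y'); lockview("pics/w16.png")
E
```

```text
t 44.3 pos [0.4525 0.1028 0.1864] grip 0.043 F [-0.5 -0.2  0.3] tilt [-0.  0. -1.]
 shift mm [  4.1  -0.6 103.4] turn -0.51
knob 806 [-26.4480362  116.24783983] [  3.51779015 129.93731273]
bar 362 [ 87.3616542  -68.96361891] [ 97.84333156 -27.98637535]
```

View pics/w16.png

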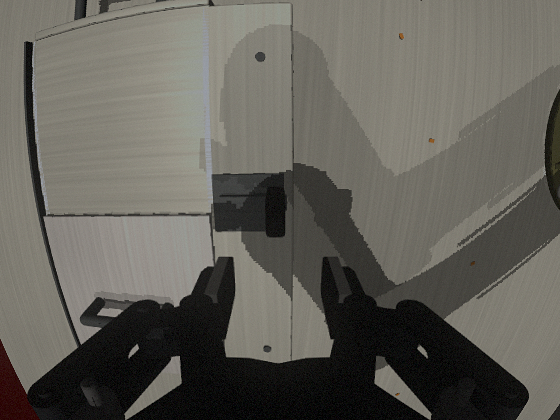

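Cover is shut. Knob centre is at y≈123. Grip it and push home 34 mm.

Request:
{"fn": "send_rows", "kwargs": {
  "moves": [
    [0.5, 0.004, -0.001, 0.03, -0.5],
    [0.5, 0, 0, 0.03, 0],
    [0.5, 0, 0, 0.03, 0],
    [0.5, 0, 0, 0.012, 0],
    [0.5, 0, 0, 0, 0],
    [0, 0, 0, 0, 0],
    [0, 0, 0, 0, 0],
    [0, 0, 0, 0, 0],
    [0, 0, 0, 0, 0],
    [0, 0, 0, 0, 0]
  ]
}}

```text
time: 45.35
ee_pos: [0.4547, 0.0989, 0.0865]
orientation: [0.734, -0.679, 0.001, -0.002]
force: [-0.5, 0.6, 5.8]
grip_width: 0.0133
```

Request:
{"fn": "send_rows", "kwargs": {
  "moves": [
    [0, 0, -0.005, 0, 0],
    [0, 0, -0.005, 0, 0],
    [0, 0, -0.005, 0, 0],
    [0, 0, -0.005, 0, 0],
    [0, 0, -0.005, 0, 0],
    [0, 0, -0.005, 0, 0],
    [0, 0, -0.002, 0, 0],
    [0, 0, -0.002, 0, 0],
    [0, 0, 0, 0, 0]
  ]
}}

```text
time: 46.25
ee_pos: [0.4886, 0.1015, 0.0865]
orientation: [0.734, -0.679, 0.001, -0.001]
force: [-0.4, 0.9, 6.3]
grip_width: 0.0134
```

Request:
{"fn": "send_rows", "kwargs": {
  "moves": [
    [0, 0, -0.002, 0, 0],
    [0, 0, -0.001, 0, 0],
    [0, 0, 0, 0, 0]
  ]
}}

```text
time: 46.55
ee_pos: [0.4888, 0.1014, 0.0865]
orientation: [0.735, -0.679, -0.001, 0.001]
force: [-17.5, 1.3, 15.8]
grip_width: 0.0134
```

Request:
{"fn": "send_rows", "kwargs": {
  "moves": [
    [0, 0, -0.002, 0, 0],
    [0, 0, 0, 0, 0]
  ]
}}

```text
time: 46.75
ee_pos: [0.489, 0.1013, 0.0866]
orientation: [0.735, -0.678, -0.002, 0.003]
force: [-28.9, 1.3, 22.2]
grip_width: 0.0135
```

Request:
{"fn": "send_rows", "kwargs": {
  "moves": [
    [0.4, 0, 0.004, 0, 0],
    [0.5, 0, 0, 0, 0],
    [0.5, 0, 0, 0, 0],
    [0.5, 0, 0, -0.04, 0],
    [0.5, 0, 0, -0.05, 0],
    [0.5, 0, 0, -0.05, 0],
    [0.5, 0, 0, 0, 0],
    [0.5, 0, 0, 0, 0]
  ]
}}

```text
time: 47.55
ee_pos: [0.4892, 0.1016, 0.2258]
orientation: [0.734, -0.679, 0.0, -0.001]
force: [-0.1, -0.4, -0.8]
grip_width: 0.0422
```

```bash
python3 - <<'E'
from h import *
lockview("pics/w17.png")
for n in ["top","side"]:
    p,d=eyes.read_camera(n); cv2.imwrite(f"pics/{n}17.png",p)
print(arm.get_obs()["time"])
E
```

```text
knob 595 [-26.47073155  82.88650225] [ 3.18848321 96.28531665]
bar 256 [ 87.44277283 -68.11289054] [97.32976148 -8.57758735]
47.7
```

View pics/w17.png

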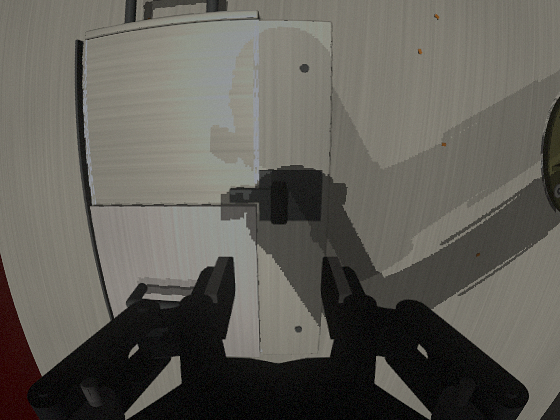

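View pics/side17.png

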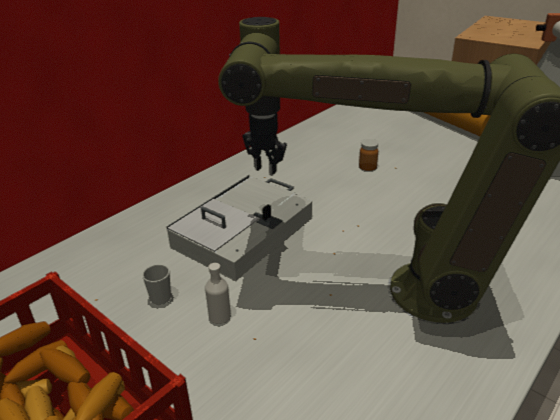

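View pics/top17.png

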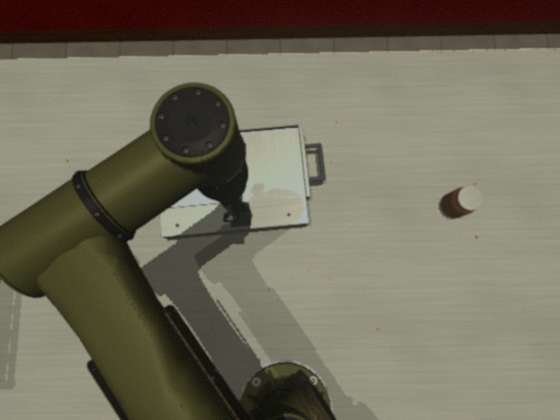

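```bash
python3 -c "
from station import ticket; print(ticket.job_done())"
```

```text
the job is handed in; nothing more can be done
None
```

The job is handed in, finished at about 48 s of the 208 s allowed. I freed the lock, opened the cover to its stop and pulled the drawer to its stop. Two cakes were there; I moved both into the well. I then pushed the drawer home, shut the cover and pushed the lock home.

**Cakes:** both lay flat on the well floor, about 55 mm apart between centres, so roughly 11 mm of gap. The drawer was empty before I closed it. I last saw the cakes just before shutting the cover.

**Final positions:**
- **Drawer:** pushed until the force rose with no further motion. Its handle is at x -230 mm, within a couple of mm of home.
- **Cover:** stopped within 1 mm of where the gripper first took hold of it.
- **Lock:** pushed to its stop. The knob travelled about 33–34 mm and sits about 1.4 mm further home than at the start, with the tongue at the cover's front edge.

**Bystanders:** the tumbler, jar and bottle look unmoved in the side view, but I did not measure them again.

**One bad contact:** my first descent for a cake, with the jaws along x, met about 51 N at the wrist, probably a finger link on the edge of the cover or roof. I lifted off, turned the jaws by 90° and repeated without contact. The cover and drawer looked undisturbed afterwards. I cannot tell whether it counts against the 40 N limit on presses by the arm or gripper body; it was well below the 120 N wrist limit.

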